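# Copy a bracket's angle to a fence with a bevel gauge

### The job

Copy the corner angle of the blue-based bracket to the brass fence of the grey-based fixture with the bevel gauge: push the unlocked gauge gently into the bracket's corner until its stock bears flush on the rail and its blade, swung by the wall, bears flush on the wall at the same time, then press the red lever fully down to lock it there, without moving it. Take the locked gauge to the fixture, keep its stock pressed flush on that rail and slide it into the corner so that its blade pushes the fence open until the fence just lies flush along it, then leave the gauge lying seated there. Do not touch the wall, fence or fixture with the gripper, and leave the mouse, screwdriver and marker alone.

Things in the scene. Friction and masses are not known exactly. Their poses are not given: they have to be found in the camera images.
- bevel_grip (a point): Centre of the wooden grip rib of the loose bevel gauge (0.36 kg). Rib 52 mm long, 14 mm wide, 13 to 37 mm above the gauge's underside; this point is at 25 mm. x along the stock, away from the pivot; z up; y to the side the blade folds to. The stock under it is 24 mm wide, 13 mm high, from the pivot to 130 mm along x, edges 12 mm either side. The pivot axis is 88 mm from here along -x.
- bevel_pivot (a point): Point on the gauge's vertical pivot axis, 6.5 mm above its underside, axes as the grip's. The gauge's end round the pivot is a disc of 12 mm radius, so the pivot of a seated gauge is 12 mm from both working faces.
- blade_mid (a point): Middle of the gauge's steel blade, 50 mm from the pivot axis; x points along the blade away from the pivot. The blade is 24 mm wide, 5 mm thick (4 to 9 mm above the underside) and reaches 97 mm from the pivot with a round end.
- blade (a joint): Angle (rad) by which the gauge's steel blade is folded: 0 = straight out opposite to the stock, growing towards the stock's +y side; interior angle = pi minus this. Starts at an interior angle of 142 to 150 degrees, wider than the bracket's corner. The hinge is stiff: about 0.24 N m (2.5 N square to the blade's end) turns it, and it stays where it is put. Sliding the blade along a wall to swing it takes up to 8 N.
- lever (a joint): Red cam lever over the pivot: 0 = raised 32 degrees (unlocked), 0.55 rad = pressed fully down, level along the stock (locked). It stays where it is left by friction. Above 0.48 it is locked. Pressing its tip down takes about 5 to 12 N, then it meets its stop.
- lever_tip (a point): Upper face of the red lever's round thumb pad (14 mm), 36 mm from the lever's axle; the axle crosses the pivot axis 18 mm above the gauge's underside. Raised, this point stands about 39 mm above the bench, 29 mm from the pivot axis along the stock; pressed down, 21 mm and 36 mm.
- ref: Bracket fixed to the bench: rail on a blue base plate. Origin on the bench at the corner end. x along the rail away from the corner (robot's left), y to the free side (towards the robot), z up. The rail carries a grey facing strip of unknown thickness: its working face is parallel to x, somewhere between y = 1 and 10 mm. Rail 12 mm high, 150 mm long; base behind it 8 mm high, bolt heads 13 mm.
- ref_wall: Aluminium wall of the bracket, fixed, 12 mm high, 112 mm long. Origin on the bench at its root, at x 0, y 2 mm of ref; x along the wall away from the corner, parallel to its working face, which is a grey facing strip of unknown thickness: somewhere between 3 and 12 mm to the -y side of this origin. Interior angle between rail and wall 112 to 135 degrees.
- fixture: Cutting fixture fixed to the bench: the same rail as the bracket's, on a grey base plate, same origin and axes (parallel to those of the bracket), with its own grey facing strip of unknown thickness: working face between y = 1 and 10 mm.
- fence: Brass swivelling fence of the fixture, 112 mm long, 12 mm high. Origin on the bench on its hinge axis, at x 0, y 2 mm of fixture; x along the fence away from the corner; its working face is 3 mm to the -y side. Starts nearly square to the rail (83 to 93 degrees), opens to 158. Stays where it is left; 0.11 N m turns it (1 N at its end). Over about 8 N close to its root turns it too far.
- bevel: The bevel gauge as a whole, origin on the bench under the pivot axis; x along the stock, z up.
- mouse: Black computer mouse, 104 x 58 x 40 mm, a bystander. Origin under its centre.
- screwdriver: Red-handled screwdriver, 165 mm long, a bystander. Origin under its centre.
- marker: White marker with black cap, 130 mm long, a bystander. Origin under its centre.

How it is judged:
By the outcome, as a careful person would: the job done as asked, in the order asked, and still so for the second after the job is handed in, with the robot touching nothing.
It also fails if it takes over 72 s, if anything falls off the work surface, if the arm or the gripper's body presses on something with over 40 N, if the wrist force passes 120 N, or if a joint passes its speed limit or range.

### The arm

A 6-joint arm with a two-finger parallel gripper is mounted at the origin on a cart in front of the work surface, level with it; the furniture and walls round the work are solid. World frame = base frame: x ahead of the robot, y to its left, z up, the work surface at z = 0. Lengths are in m, angles in rad, forces in N, time in s.
With the tool pointing down it reaches from about 0.275 to 0.725 m from the base axis. Payload 5.6 kg.
Tool frame: the origin (TCP) lies between the finger pads; the fingertips stand 11 mm ahead of it and the grasp point (between the pads) lies 8 mm behind it; x points along the fingers, y is the direction in which the jaws open and shut, and the axes are right-handed (so a half turn about x gives the same grasp; the last joint's range is limited). The gripper opens to 85 mm and grips with 20 to 120 N. Pads are 22 mm wide; open, the fingers measure 114 mm over their backs; the gripper's body (76 mm by 85 mm) begins 54 mm behind the grasp point. The pads swing forward as they close: fully open they stand 13 mm farther back than shut.
Start: joints at [-1.009, 0.255, 0.108, 0, -1.424, -0.285], TCP at [0.15, -0.529, 0.242] pointing down, gripper open.
Joint ranges: [-2.95, 2.95], [-1.21, 1.97], [-1.09, 1.5], [-2.87, 1.71], [-2.94, -0.07], [-3.05, 3.05]. Speed limits (rad/s): [2.57, 2.57, 3.14, 3.14, 3.14, 3.14].

### API

Orientations are given as a unit quaternion [x, y, z, w].
In Python, from rig import * gives the robot as it stands. The module is installed in compiled form; this text tells all that it offers.
- The arm moves only by the tool jog_arm, never from a script. Its argument "deltas" is a list that holds one entry, the list of rows, each a list of 5 numbers: the shift along the tool's x, y, z in units of 50 mm (1.0 is 50 mm), then the turn about the tool's x in units of 10 degrees (1.0 is 10 degrees), then the gripper's target within -1 to 1 (shut at 1, half-way at 0, fully open at -1). A call has exactly 8 rows; each row is the pose to reach, as a shift and turn from the pose commanded when the call began, along the tool's axes at that moment; what a row does not reach only later rows make up. A row lasts 1/8 s, in which the tool goes at most 62.5 mm and 10.7 degrees, less where a joint would pass 70% of its speed; a pose out of reach is approached as far as the arm can. A call with a gripper value outside its range is refused whole. The fingers move at their own pace and stop on an object; "squeeze" is the grip in N (left out, the last holds). Time passes only in rows, so rows that repeat a pose let the fingers close, or fill a call up. It gives the time, the measured TCP pose, the force and the opening at its end, in the units of the state.
- state(): the state, without advancing time (a new reading comes with each control period).
- camera(name): name is "side" or "top" or "wrist"; returns a dict with "color" (480x640x3 uint8, blue, green, red), "vertical_fov" (degrees; the focal length in pixels is half the picture's height over the tangent of half this angle, whatever the lens; pixels are square), "cx", "cy" (the principal point, pixels), "distortion" ([k1, k2, p1, p2, k3] as OpenCV has them; the pictures are not rectified), "pose" (4x4, takes a point from camera to world coordinates); the wrist camera has in their place "T_tool_cam" (4x4, takes a point from camera to tool coordinates, whose origin is the TCP and whose axes are the tool frame's). Camera axes: x right, y down, z forward; pixel columns grow to the right and rows downward; lengths in m; the calibration is good to about 2 mm. A picture is of the moment at which its call begins: read the wrist's pose just before it. There is no depth.
- hand_in(): hands the job in, once; it reports no verdict.
Trained networks look in the newest picture that a camera, given by its name, has taken for a name from the list of things; names that differ only in an ending like _2 or _b are one class to them, and where a whole thing is asked for, a point or a joint stands for the part that bears it (a point fixed in the world has none). Each returns a list of dicts, best first, with "conf" (0 to 1); they miss things now and then, are a little off and sometimes report something else, mostly with a low value. They report only what shows in the picture. A call takes as long as a camera call.
- silhouettes(camera, thing): "region" (480x640 bool, what is visible of it) and "box" ([centre column, centre row, width, height] in pixels, round what is visible of it).
- pinpoint(camera, thing): "position" ([column, row] in pixels: a listed point, or the origin of a listed thing).
The state is a dict: "time_s": time; "q": joint angles; "qd": joint speeds; "joint_efforts": joint torques, N m; "tool_pos": TCP position; "tool_rot": TCP orientation; "ft_force": force on the tool from outside, world axes, zero at the start; "moment": the same for the moment, N m; "opening": opening from 0.0 (shut) to 1.0 (fully open).
Only numpy, scipy, OpenCV 4.12 (cv2) and the standard library are available. Lean on these libraries where they do the work, as an engineer would, in place of code of your own. Each camera call takes 0.05 s, during which the arm holds its last target.

## Working session

There is one attempt and no reset: what is moved stays moved. The work goes in short steps, Python scripts to look and compute and a tool call to move; the robot and the scene stay as the last step left them, time stands still between calls to the robot, and variables do not carry over. Pictures are saved under pics/ and viewed, and the job is handed in when it is done.

Besides the shell and the picture viewer there is one more tool, called after ">>>" as name(argument=value, ...) on one line, values as JSON. jog_arm: Moves the arm, as the interface text tells. Its arguments: {"type":"object","properties":{"deltas":{"type":"array","items":{"type":"array","items":{"type":"array","items":{"type":"number"}}}},"squeeze":{"type":"number"}},"required":["deltas"]}

```bash
mkdir -p pics; python3 - <<'E'
from rig import *
import cv2
s=state()
print({k:s[k] for k in s})
for n in ("top","side","wrist"):
    c=camera(n)
    cv2.imwrite(f"pics/{n}0.png",c["color"])
    print(n,c["vertical_fov"],c["cx"],c["cy"],c["distortion"],c.get("pose",c.get("T_tool_cam")))
E
```

```text
{'time_s': 0.0, 'q': array([-1.00939388e+00,  2.55722863e-01,  1.07012689e-01, -5.07805154e-04,
       -1.42390373e+00, -2.84593243e-01]), 'qd': array([ 0.000719  ,  0.00134874,  0.00058549,  0.00020867,  0.00056033,
       -0.00128569]), 'joint_efforts': array([-4.98200679e-04, -3.86627877e+01,  2.37933612e+01,  5.36530986e+00,
       -6.32770301e-03, -3.93964754e-06]), 'tool_pos': array([ 0.1502409 , -0.52858326,  0.24140669]), 'tool_rot': array([-0.09686958,  0.70045017,  0.09818731,  0.70024645]), 'ft_force': array([ 0.45468788, -0.20718384, -0.62438914]), 'moment': array([-0.03983809, -0.03219586, -0.00714191]), 'opening': 0.9997212056822525}
top 50.728468353442395 315.8467453669591 235.37876833309977 [-0.03481468  0.          0.          0.          0.        ] [[-0.01359523 -0.99626109  0.08531715  0.48323986]
 [-0.99990144  0.01384458  0.00233159  0.03768404]
 [-0.00350405 -0.08527704 -0.99635112  1.01780548]
 [ 0.          0.          0.          1.        ]]
side 43.66580311577257 312.7237916638325 245.119379619041 [-0.0507395  0.         0.         0.         0.       ] [[-0.90548774 -0.23891077  0.35073294  0.17079759]
 [-0.42414554  0.53651526 -0.72955599  0.89491593]
 [-0.01387479 -0.80936582 -0.58714093  0.76586554]
 [ 0.          0.          0.          1.        ]]
wrist 68.92712712370422 322.415153242103 243.0251089453389 [-0.03811082  0.          0.          0.          0.        ] [[-8.21500212e-04 -3.24566170e-01  9.45862636e-01 -1.31413323e-01]
 [ 9.99999526e-01 -7.60744905e-04  6.07474850e-04  6.38575481e-04]
 [ 5.22394395e-04  9.45862687e-01  3.24566641e-01 -8.39349071e-02]
 [ 0.00000000e+00  0.00000000e+00  0.00000000e+00  1.00000000e+00]]
```

View pics/top0.png

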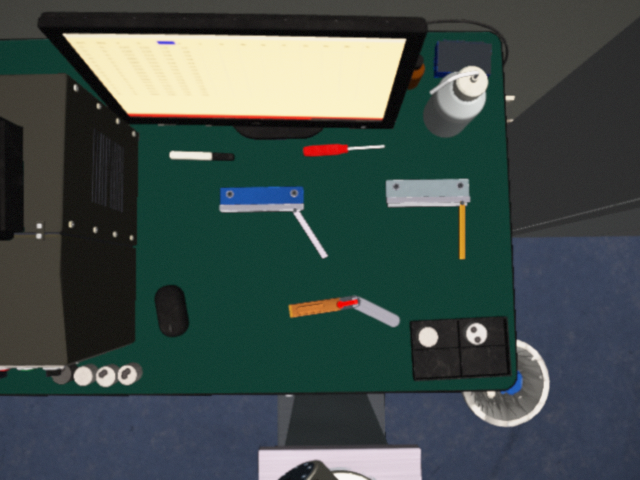

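View pics/side0.png

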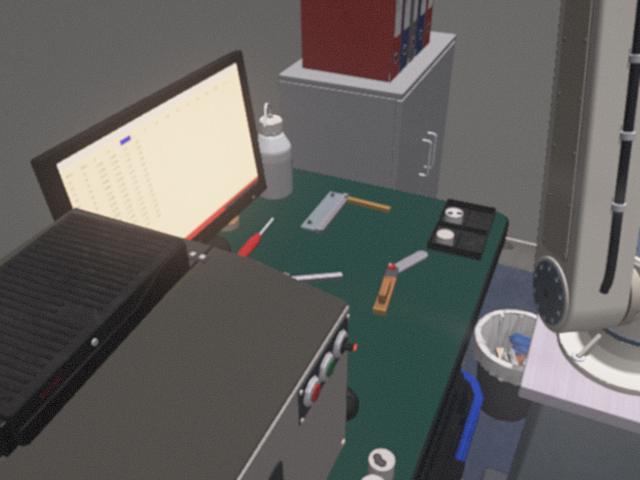

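View pics/wrist0.png

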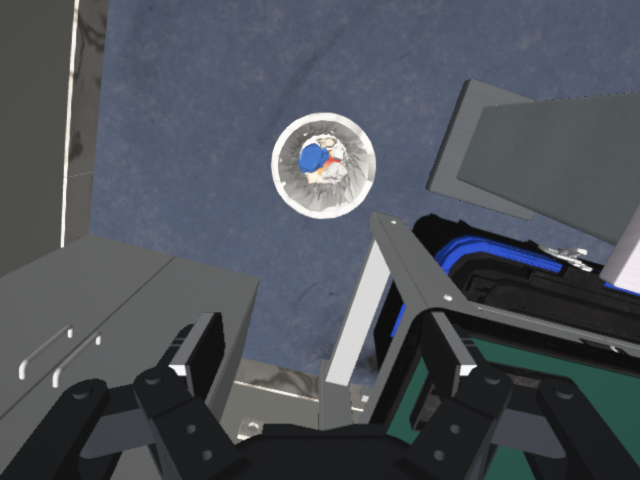

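```bash
cat > h.py <<'E'
from rig import *
import cv2, numpy as np
from scipy.spatial.transform import Rotation as R
def grab(n,save=None):
    s=state(); c=camera(n)
    f=240/np.tan(np.radians(c["vertical_fov"])/2)
    K=np.array([[f,0,c["cx"]],[0,f,c["cy"]],[0,0,1.]])
    if "pose" in c: P=np.array(c["pose"])
    else:
        T=np.eye(4);T[:3,:3]=R.from_quat(s["tool_rot"]).as_matrix();T[:3,3]=s["tool_pos"]
        P=T@np.array(c["T_tool_cam"])
    if save: cv2.imwrite(f"pics/{save}.png",c["color"])
    return dict(K=K,P=P,d=np.array(c["distortion"]),im=c["color"],s=s)
def w(c,uv,z):
    u=cv2.undistortPoints(np.array(uv,float).reshape(-1,1,2),c["K"],c["d"]).reshape(-1,2)
    r=np.c_[u,np.ones(len(u))]@c["P"][:3,:3].T; o=c["P"][:3,3]
    t=(z-o[2])/r[:,2]
    return o+r*t[:,None]
def px(c,X):
    Pi=np.linalg.inv(c["P"]); X=np.array(X,float).reshape(-1,3)
    return cv2.projectPoints(X,cv2.Rodrigues(Pi[:3,:3])[0],Pi[:3,3],c["K"],c["d"])[0].reshape(-1,2)
def look(c,cam,names):
    for n,z in names:
        try: r=pinpoint(cam,n)
        except Exception as e: print(n,e); continue
        for q in r[:2]: print(n,round(q["conf"],2),np.round(q["position"],1),np.round(w(c,q["position"],z)[0],4))
def st():
    s=state(); print("t",round(s["time_s"],2),"pos",np.round(s["tool_pos"],4),"F",np.round(s["ft_force"],2),"M",np.round(s["moment"],2),"op",round(s["opening"],3)); 
    m=R.from_quat(s["tool_rot"]).as_matrix(); print("toolx",m[:,0].round(3),"y",m[:,1].round(4),"z",m[:,2].round(4),"yaw_y",np.degrees(np.arctan2(m[1,1],m[0,1])).round(2), "q6",s["q"][5].round(2)); return s,m
E
python3 - <<'E'
from h import *
N=[("bevel_grip",.025),("bevel_pivot",.0065),("blade_mid",.0065),("lever_tip",.039),("ref",0),("ref_wall",0),("fixture",0),("fence",0),("mouse",0),("screwdriver",0),("marker",0)]
for cam in("top","side"):
    c=grab(cam); look(c,cam,N); print()
st()
E
```

```text
bevel_grip 0.81 [308.5 306.4] [0.4297 0.0562 0.025 ]
bevel_pivot 0.78 [354.1 297.4] [ 0.4452 -0.0342  0.0065]
blade_mid 0.7 [375.4 316.5] [ 0.407  -0.0756  0.0065]
lever_tip 0.55 [338.6 305.9] [ 0.4307 -0.0018  0.039 ]
ref 0.37 [457.  204.4] [ 0.6296 -0.2476  0.    ]
ref_wall 0.74 [294.9 208.7] [0.6253 0.0818 0.    ]
fixture 0.92 [457.9 203.1] [ 0.6322 -0.2496  0.    ]
fence 0.66 [458.4 205. ] [ 0.6283 -0.2504  0.    ]
mouse 0.71 [173.  308.6] [0.4273 0.328  0.    ]
screwdriver 0.83 [342.5 149.2] [ 0.7469 -0.017   0.    ]
marker 0.73 [203.9 155.8] [0.7375 0.2676 0.    ]

bevel_grip 0.68 [384.5 290.9] [0.4257 0.0531 0.025 ]
bevel_grip 0.34 [391.7 266.2] [ 0.4382 -0.0249  0.025 ]
bevel_pivot 0.76 [390.2 272.4] [ 0.4409 -0.0273  0.0065]
blade_mid 0.85 [409.6 261.2] [ 0.4164 -0.079   0.0065]
lever_tip 0.68 [258.6 240.2] [0.7161 0.022  0.039 ]
lever_tip 0.42 [395.3 267. ] [ 0.4258 -0.008   0.039 ]
ref 0.66 [285.  284.4] [ 0.6222  0.087  -0.    ]
ref_wall 0.77 [283.9 281.7] [0.6281 0.0803 0.    ]
fixture 0.77 [347.3 200. ] [ 0.6307 -0.2598  0.    ]
fence 0.57 [343.5 202.9] [ 0.634  -0.2438  0.    ]
screwdriver 0.64 [259.5 241. ] [ 0.742 -0.023  0.   ]
screwdriver 0.28 [391.8 269.6] [ 0.4433 -0.0452  0.    ]

t 1.35 pos [ 0.1503 -0.5291  0.2423] F [0.41 0.4  0.29] M [ 0.01  0.03 -0.05] op 1.001
toolx [-0.  0. -1.] y [-0.2732  0.9619  0.    ] z [0.9619 0.2732 0.    ] yaw_y 105.86 q6 -0.28
```

>>> jog_arm(deltas=[[[0.2,1.2,1.07,-1.05,0],[0.4,2.4,2.14,-2.1,0],[0.6,3.6,3.2,-3.15,0],[0.9,4.8,4.25,-4.2,0],[1.1,5.8,5.1,-5.25,0],[1.3,6.9,6.1,-6.3,0],[1.5,8.0,7.1,-7.35,0],[1.7,9.1,8.05,-8.4,0]]])

```text
time_s: 2.35
tool_pos: [0.3653, -0.0807, 0.1732]
tool_rot: [0.543, -0.453, -0.542, -0.454]
ft_force: [1.4, -0.5, 1.1]
opening: 0.501
```

```bash
python3 - <<'E'
from h import *
s,m=st()
t=np.array([.43,.0555,.13])
print((m.T@(t-s["tool_pos"]))/.05)
E
```

```text
t 2.35 pos [ 0.3653 -0.0807  0.1732] F [ 1.38 -0.53  1.11] M [-0.12 -0.21 -0.02] op 0.501
toolx [ 0.002  0.    -1.   ] y [-0.9841 -0.1777 -0.0017] z [-1.777e-01  9.841e-01 -2.000e-04] yaw_y -169.77 q6 -0.03
[ 0.86684184 -1.75608254  2.45100973]
```

>>> jog_arm(deltas=[[[0.3,-0.6,0.8,0,0],[0.5,-1.1,1.6,0,0],[0.8,-1.6,2.3,0,0],[0.8,-1.6,2.3,0,0],[0.8,-1.6,2.3,0,0],[0.8,-1.6,2.3,0,0],[0.8,-1.6,2.3,0,0],[0.8,-1.6,2.3,0,0]]])

```text
time_s: 3.35
tool_pos: [0.4237, 0.0439, 0.1332]
tool_rot: [0.541, -0.455, -0.541, -0.456]
ft_force: [0.1, 0.2, -0.2]
opening: 0.501
```

```bash
python3 - <<'E'
from h import *
s,m=st()
c=grab("wrist","w1")
look(c,"wrist",[("bevel_grip",.025),("bevel_pivot",.0065),("blade_mid",.0065),("lever_tip",.039)])
c=grab("top","t1")
look(c,"top",[("bevel_grip",.025),("ref",0)])
E
```

```text
t 3.35 pos [0.4237 0.0439 0.1332] F [ 0.06  0.2  -0.21] M [ 0.01  0.06 -0.01] op 0.501
toolx [ 0.001  0.    -1.   ] y [-9.854e-01 -1.705e-01 -5.000e-04] z [-1.705e-01  9.854e-01  1.000e-04] yaw_y -170.18 q6 -0.3
bevel_grip 0.79 [318.2 257.1] [0.4248 0.0545 0.025 ]
bevel_pivot 0.8 [321.4 129.1] [ 0.4377 -0.034   0.0065]
blade_mid 0.72 [363.7  71.7] [ 0.4159 -0.0755  0.0065]
lever_tip 0.58 [317.9 178.6] [ 0.4348 -0.0042  0.039 ]
```

View pics/w1.png

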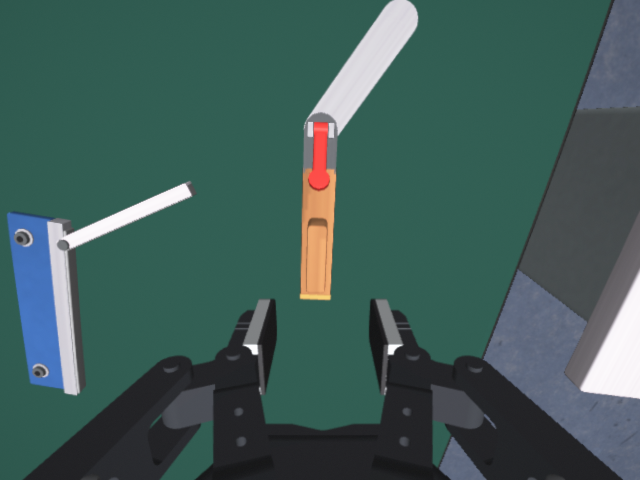

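```bash
python3 - <<'E'
from h import *
s,m=st()
c=grab("wrist")
e=w(c,[[315.5,297]],.013)[0]; p=w(c,[[321.4,129.1]],.0065)[0]; r=w(c,[[317.5,222],[315.7,290]],.037)
print(e,p,e-p,np.linalg.norm(e-p)); d=e-p; print(np.degrees(np.arctan2(d[1],d[0])))
print("rib",r)
# rib ends seen on top
g=np.array([.425,.0547,.029]); print((m.T@(g-s["tool_pos"]))/.05)
# bracket: rail top face edge & wall
print("rail front edge(top z.012)",w(c,[[70,222],[77,393]],.012), "wall edges",w(c,[[66,250],[193,194],[62,237],[189,184]],.012))
E
```

```text
t 3.75 pos [0.4238 0.0443 0.133 ] F [ 0.54  0.35 -0.61] M [-0.03 -0.01  0.02] op 0.5
toolx [-0.  0. -1.] y [-0.9852 -0.1713  0.    ] z [-0.1713  0.9852  0.    ] yaw_y -170.14 q6 -0.3
[0.42053598 0.0937461  0.013     ] [ 0.43769547 -0.03364714  0.0065    ] [-0.01715948  0.12739324  0.0065    ] 0.1287079473708374
97.67139506296786
rib [[0.43013539 0.0252505  0.037     ]
 [0.42296619 0.07559918 0.037     ]]
[ 2.07931854 -0.06024858  0.2010601 ]
rail front edge(top z.012) [[0.61556182 0.06408081 0.012     ]
 [0.62143113 0.23120172 0.012     ]] wall edges [[0.62026221 0.08799858 0.012     ]
 [0.52269974 0.0266887  0.012     ]
 [0.62271222 0.07752721 0.012     ]
 [0.52600106 0.01980474 0.012     ]]
```

>>> jog_arm(deltas=[[[0.5,-0.06,0.18,0.19,0],[1.2,-0.06,0.18,0.19,0],[1.8,-0.06,0.18,0.19,0],[2.08,-0.06,0.18,0.19,0],[2.08,-0.06,0.18,0.19,0],[2.08,-0.06,0.18,0.19,0.5],[2.08,-0.06,0.18,0.19,0.8],[2.08,-0.06,0.18,0.19,1.0]]], squeeze=40)

```text
time_s: 4.8
tool_pos: [0.4261, 0.054, 0.0299]
tool_rot: [0.534, -0.463, -0.533, -0.465]
ft_force: [-0.4, 0.1, 4.3]
opening: 0.151
```

```bash
python3 - <<'E'
from h import *
s,m=st()
c=grab("wrist","w2")
look(c,"wrist",[("bevel_grip",.025),("bevel_pivot",.0065),("blade_mid",.0065),("lever_tip",.039)])
E
```

```text
t 4.8 pos [0.4261 0.054  0.0299] F [-0.38  0.08  4.31] M [ 0.22  0.08 -0.01] op 0.151
toolx [ 0.002  0.001 -1.   ] y [-0.9903 -0.1388 -0.0023] z [-1.388e-01  9.903e-01  5.000e-04] yaw_y -172.02 q6 -0.36
bevel_grip 0.62 [321.3 317.1] [0.4265 0.0528 0.025 ]
bevel_pivot 0.64 [321.9 107.7] [ 0.4384 -0.0344  0.0065]
lever_tip 0.72 [324.4 193.5] [ 0.4334 -0.0051  0.039 ]
```

View pics/w2.png

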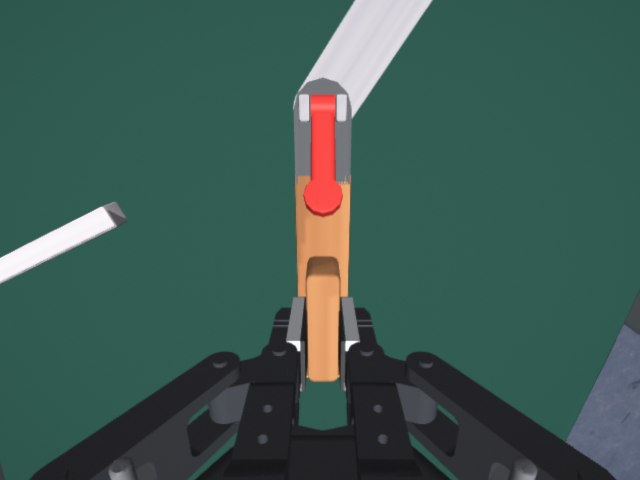

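>>> jog_arm(deltas=[[[-0.1,0,0,0,1],[-0.1,-0.7,0.6,0.2,1],[-0.1,-1.4,1.2,0.4,1],[-0.1,-2.1,1.8,0.6,1],[-0.1,-2.8,2.4,0.8,1],[-0.1,-3.3,2.8,1.0,1],[-0.1,-3.6,3.05,1.0,1],[-0.1,-3.6,3.05,1.0,1]]], squeeze=60)

```text
time_s: 6.05
tool_pos: [0.5821, 0.2302, 0.0326]
tool_rot: [-0.491, 0.509, 0.491, 0.508]
ft_force: [-0.7, -0.5, -4.5]
opening: 0.149
```

```bash
python3 - <<'E'
from h import *
s,m=st()
c=grab("wrist","w3")
look(c,"wrist",[("bevel_grip",.030),("bevel_pivot",.012),("blade_mid",.012),("ref",0),("ref_wall",0)])
E
```

```text
t 6.05 pos [0.5821 0.2302 0.0326] F [-0.7  -0.5  -4.49] M [ 0.03  0.04 -0.03] op 0.149
toolx [-0.002 -0.001 -1.   ] y [-0.9994  0.0354  0.002 ] z [ 3.540e-02  9.994e-01 -7.000e-04] yaw_y 177.97 q6 -0.66
bevel_grip 0.93 [322.3 320.3] [0.5817 0.229  0.03  ]
bevel_pivot 0.98 [322.7 107.1] [0.5783 0.1408 0.012 ]
ref_wall 0.61 [323.3 319. ] [0.5817 0.2466 0.    ]
```

View pics/w3.png

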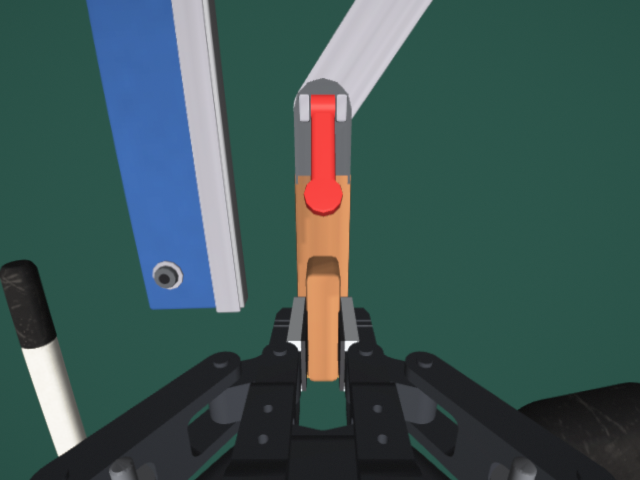

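```bash
python3 - <<'E'
import cv2
im=cv2.imread("pics/w3.png")
a=cv2.resize(im[0:160,150:290],None,fx=4,fy=4,interpolation=cv2.INTER_CUBIC)[:600]
cv2.imwrite("pics/w3a.png",a)
a=cv2.resize(im[200:340,170:290],None,fx=4,fy=4,interpolation=cv2.INTER_CUBIC)
cv2.imwrite("pics/w3b.png",a)
E
```

```text
(no output)
```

View pics/w3a.png

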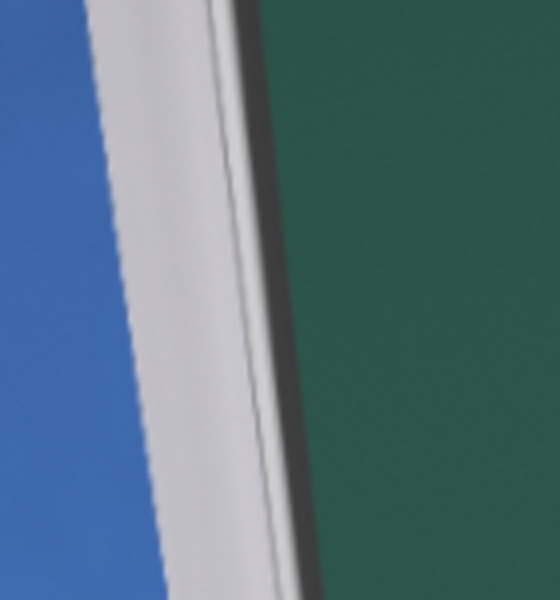

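View pics/w3b.png

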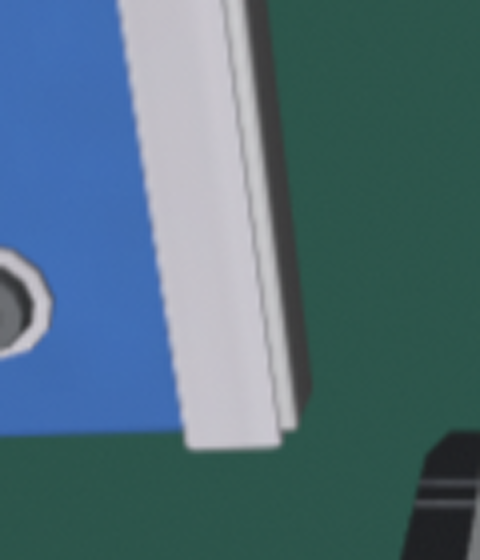

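```bash
python3 - <<'E'
from h import *
c=grab("wrist")
def line(P):
    P=P[:,:2]; o=P.mean(0); d=np.linalg.svd(P-o)[2][0]; d*=np.sign(d[1]); print(P.round(4).tolist(), "ang",np.degrees(np.arctan2(d[1],d[0])), "x at y=.2",o[0]+d[0]/d[1]*(.2-o[1]),"x at y.1",o[0]+d[0]/d[1]*(.1-o[1]))
line(w(c,[[208,0],[225,147.5],[230.7,200],[244.5,306]],.012))
line(w(c,[[215.2,0],[230.5,147.5],[247.5,297]],.0))
p=w(c,[[322.7,107.1]],.0115)[0]; e=w(c,[[322.3,320.3]],.03)[0]; d=e-p; print(p,e,np.degrees(np.arctan2(d[1],d[0])))
# stock edges at top (z .013+.005)
l=w(c,[[294.5,130],[297.5,290]],.018); r=w(c,[[351,130],[348.5,290]],.018); d=(l+r)/2; print(l,r); d=d[1]-d[0]; print(np.degrees(np.arctan2(d[1],d[0])))
E
```

```text
[[0.6203, 0.099], [0.6202, 0.1541], [0.6205, 0.1768], [0.6201, 0.2302]] ang 90.06833402455166 x at y=.2 0.6202456602188252 x at y.1 0.6203649256473304
[[0.6206, 0.0955], [0.6209, 0.1548], [0.6212, 0.2315]] ang 89.76624700273268 x at y=.2 0.6210813353257615 x at y.1 0.6206733571183645
[0.57801087 0.13954582 0.0115    ] [0.58146328 0.22873196 0.03      ] 87.78317986522974
[[0.58969711 0.14807114 0.018     ]
 [0.59272131 0.21938372 0.018     ]] [[0.56695593 0.1489035  0.018     ]
 [0.56887672 0.2202692  0.018     ]]
88.01501798797081
```

>>> jog_arm(deltas=[[[0,-0.1,0,-0.1,1],[0,-0.2,0,-0.2,1],[0,-0.3,0,-0.2,1],[0,-0.4,0,-0.2,1],[0.03,-0.42,0,-0.2,1],[0.06,-0.42,0,-0.2,1],[0.08,-0.42,0,-0.2,1],[0.08,-0.42,0,-0.2,1]]])

```text
time_s: 7.4
tool_pos: [0.6032, 0.2288, 0.0301]
tool_rot: [-0.5, 0.5, 0.5, 0.5]
ft_force: [-0.3, -0.6, -2.1]
opening: 0.148
```

```bash
cat > m.py <<'E'
import sys
from h import *
s,m=st()
if len(sys.argv)>1:
    c=grab("wrist",sys.argv[1])
    look(c,"wrist",[("bevel_grip",.025),("bevel_pivot",.0065)])
E
python3 m.py w4
```

```text
t 7.4 pos [0.6032 0.2288 0.0301] F [-0.26 -0.57 -2.1 ] M [0.02 0.21 0.05] op 0.148
toolx [-0. -0. -1.] y [-1.e+00  6.e-04  1.e-04] z [ 6.e-04  1.e+00 -1.e-04] yaw_y 179.97 q6 -0.6
bevel_grip 0.87 [324.9 317.2] [0.6017 0.2276 0.025 ]
bevel_pivot 0.68 [321.4 109.6] [0.6031 0.1402 0.0065]
bevel_pivot 0.43 [ 85.7 358.6] [0.7313 0.2651 0.0065]
```

View pics/w4.png

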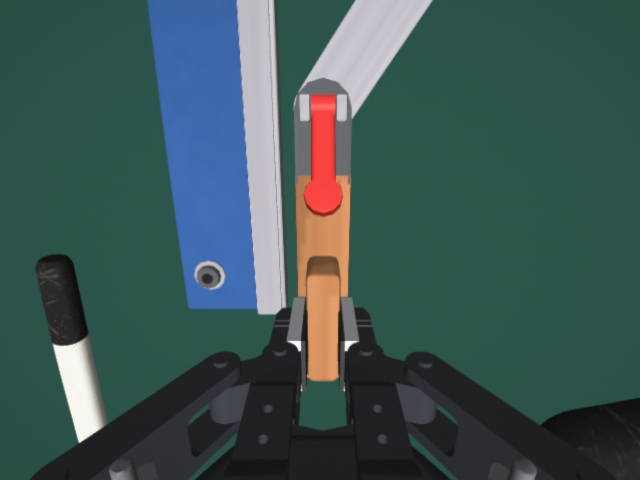

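>>> jog_arm(deltas=[[[0,-0.02,0,0,1],[0,-0.04,0,0,1],[0,-0.06,0,0,1],[0,-0.08,0,0,1],[0,-0.1,0,0,1],[0,-0.11,0,0,1],[0,-0.12,0,0,1],[0,-0.12,0,0,1]]])

```text
time_s: 8.55
tool_pos: [0.6091, 0.2288, 0.03]
tool_rot: [-0.5, 0.5, 0.5, 0.5]
ft_force: [-3.2, -0.5, 0.7]
opening: 0.147
```

```bash
python3 m.py
```

```text
t 8.55 pos [0.6091 0.2288 0.03  ] F [-3.2  -0.47  0.69] M [ 0.06  1.1  -0.05] op 0.147
toolx [-0. -0. -1.] y [-1.e+00  7.e-04  4.e-04] z [ 7.e-04  1.e+00 -1.e-04] yaw_y 179.96 q6 -0.6
```

>>> jog_arm(deltas=[[[0,-0.02,-0.03,0,1],[0,-0.02,-0.09,0,1],[0,-0.02,-0.15,0,1],[0,-0.02,-0.21,0,1],[0,-0.02,-0.27,0,1],[0,-0.02,-0.33,0,1],[0,-0.02,-0.4,0,1],[0,-0.02,-0.4,0,1]]])

```text
time_s: 9.55
tool_pos: [0.6092, 0.2119, 0.0301]
tool_rot: [-0.498, 0.499, 0.501, 0.501]
ft_force: [-8.1, 10.3, 1.8]
opening: 0.148
```

```bash
python3 m.py w5
```

```text
t 9.55 pos [0.6092 0.2119 0.0301] F [-8.11 10.31  1.79] M [ 3.3   2.93 -0.13] op 0.148
toolx [-0.001  0.005 -1.   ] y [-1.e+00  7.e-04  8.e-04] z [7.0e-04 1.0e+00 4.6e-03] yaw_y 179.96 q6 -0.57
bevel_grip 0.82 [322.3 319.5] [0.6089 0.2119 0.025 ]
bevel_pivot 0.58 [323.8 110.6] [0.6081 0.1238 0.0065]
```

View pics/w5.png

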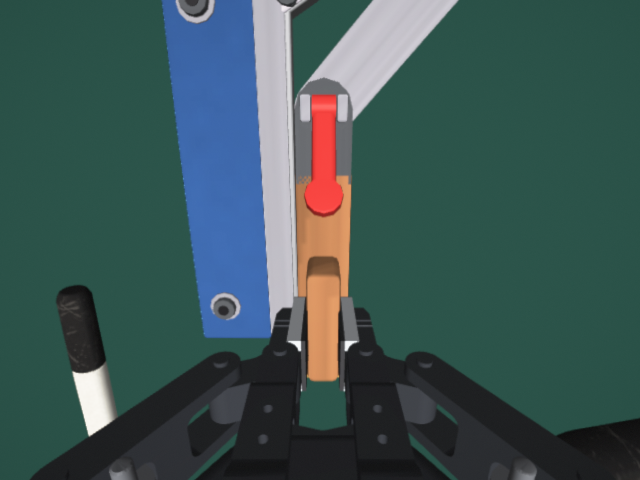

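>>> jog_arm(deltas=[[[0,0,-0.05,0,1],[0,0,-0.1,0,1],[0,0,-0.15,0,1],[0,0,-0.2,0,1],[0,0,-0.25,0,1],[0,0,-0.3,0,1],[0,0,-0.35,0,1],[0,0,-0.4,0,1]]])

```text
time_s: 10.7
tool_pos: [0.6092, 0.1921, 0.0301]
tool_rot: [-0.499, 0.499, 0.501, 0.501]
ft_force: [-7.9, 9.9, 2.8]
opening: 0.142
```

```bash
python3 m.py w6
```

```text
t 10.7 pos [0.6092 0.1921 0.0301] F [-7.92  9.9   2.75] M [3.61 2.92 0.  ] op 0.142
toolx [-0.001  0.005 -1.   ] y [-1.e+00  2.e-04  6.e-04] z [2.0e-04 1.0e+00 4.6e-03] yaw_y 179.99 q6 -0.54
bevel_grip 0.61 [323.3 317.7] [0.6085 0.1911 0.025 ]
bevel_grip 0.25 [320.8 192.1] [0.6095 0.1346 0.025 ]
bevel_pivot 0.77 [320.8 109.2] [0.6095 0.1034 0.0065]
bevel_pivot 0.61 [424.4  30. ] [0.5688 0.0738 0.0065]
```

View pics/w6.png

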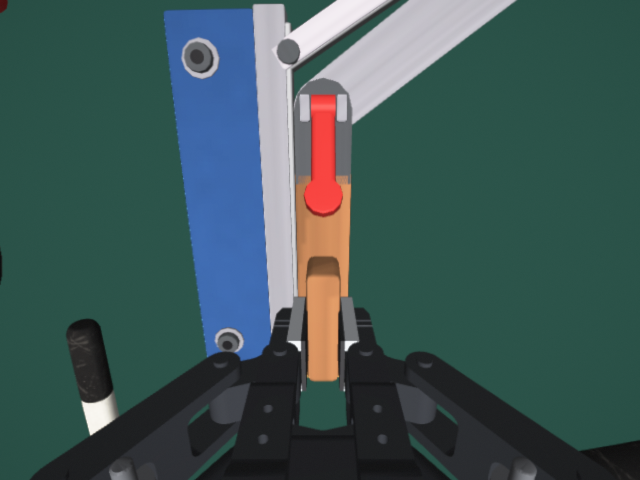

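```bash
python3 - <<'E'
import cv2
im=cv2.imread("pics/w6.png")
a=cv2.resize(im[0:130,260:430],None,fx=4.5,fy=4.5,interpolation=cv2.INTER_CUBIC)
cv2.imwrite("pics/w6a.png",a)
E
```

```text
(no output)
```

View pics/w6a.png

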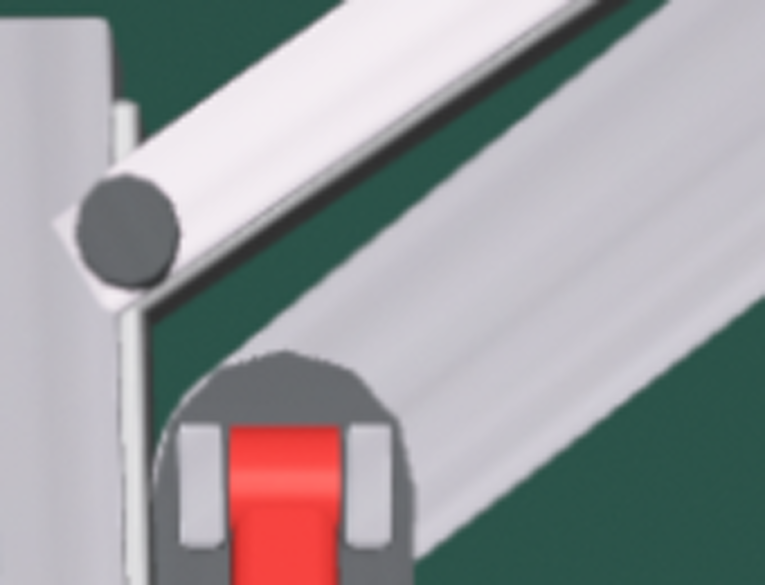

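>>> jog_arm(deltas=[[[0,0,-0.02,0,1],[0,0,-0.04,0,1],[0,0,-0.06,0,1],[0,0,-0.08,0,1],[0,0,-0.1,0,1],[0,0,-0.12,0,1],[0,0,-0.12,0,1],[0,0,-0.12,0,1]]])

```text
time_s: 11.85
tool_pos: [0.6092, 0.1858, 0.03]
tool_rot: [-0.499, 0.499, 0.501, 0.501]
ft_force: [-7.3, 9.7, 2.8]
opening: 0.147
```

```bash
python3 m.py w7;  python3 - <<'E'
import cv2
im=cv2.imread("pics/w7.png")
a=cv2.resize(im[0:130,260:430],None,fx=4.5,fy=4.5,interpolation=cv2.INTER_CUBIC)
cv2.imwrite("pics/w7a.png",a)
E
```

```text
t 11.85 pos [0.6092 0.1858 0.03  ] F [-7.25  9.69  2.81] M [ 3.39  2.85 -0.01] op 0.147
toolx [-0.001  0.004 -1.   ] y [-1.e+00  3.e-04  7.e-04] z [3.0e-04 1.0e+00 4.2e-03] yaw_y 179.99 q6 -0.54
bevel_grip 0.84 [325.7 319.4] [0.6074 0.1857 0.025 ]
bevel_pivot 0.9 [324.8 109.3] [0.6078 0.0972 0.0065]
```

View pics/w7a.png

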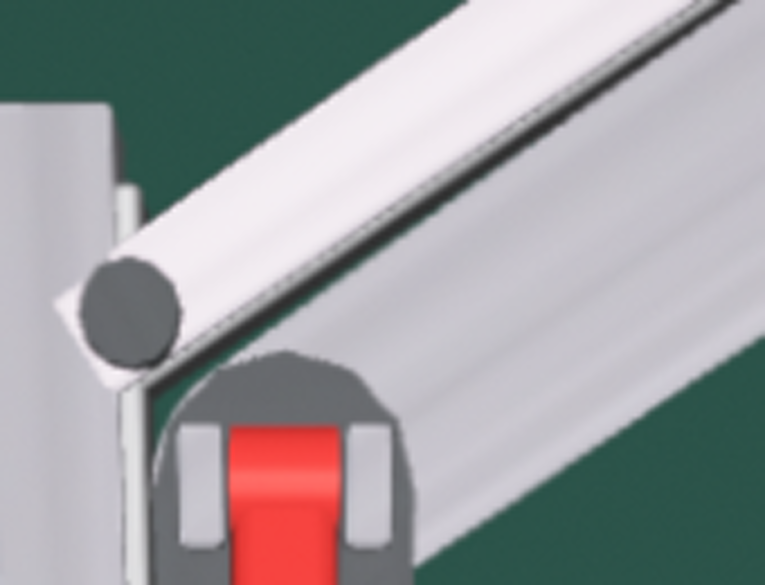

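>>> jog_arm(deltas=[[[0,0,-0.005,0,1],[0,0,-0.01,0,1],[0,0,-0.015,0,1],[0,0,-0.02,0,1],[0,0,-0.025,0,1],[0,0,-0.03,0,1],[0,0,-0.03,0,1],[0,0,-0.03,0,1]]])

```text
time_s: 13.0
tool_pos: [0.6092, 0.1845, 0.03]
tool_rot: [-0.499, 0.499, 0.501, 0.501]
ft_force: [-6.6, 9.4, 2.4]
opening: 0.147
```

```bash
python3 m.py w8;  python3 - <<'E'
import cv2
im=cv2.imread("pics/w8.png")
a=cv2.resize(im[0:130,260:430],None,fx=4.5,fy=4.5,interpolation=cv2.INTER_CUBIC)
cv2.imwrite("pics/w8a.png",a)
E
```

```text
t 13.0 pos [0.6092 0.1845 0.03  ] F [-6.57  9.42  2.38] M [3.49 2.87 0.03] op 0.147
toolx [-0.001  0.004 -1.   ] y [-1.e+00  3.e-04  7.e-04] z [3.0e-04 1.0e+00 4.4e-03] yaw_y 179.99 q6 -0.53
bevel_grip 0.91 [324.4 320.2] [0.608  0.1848 0.025 ]
bevel_pivot 0.64 [323.  109.2] [0.6085 0.0958 0.0065]
```

View pics/w8a.png

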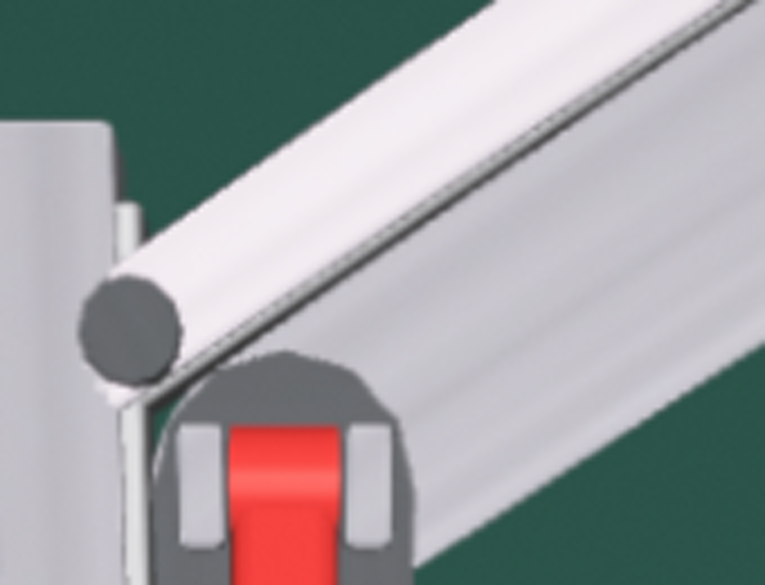

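>>> jog_arm(deltas=[[[0,0,-0.003,0,1],[0,0,-0.006,0,1],[0,0,-0.009,0,1],[0,0,-0.012,0,1],[0,0,-0.015,0,1],[0,0,-0.015,0,1],[0,0,-0.015,0,1],[0,0,-0.015,0,1]]])

```text
time_s: 14.15
tool_pos: [0.6093, 0.1839, 0.03]
tool_rot: [-0.499, 0.499, 0.501, 0.501]
ft_force: [-8.2, 10.6, 2.4]
opening: 0.148
```

```bash
python3 m.py w9;  python3 - <<'E'
import cv2
im=cv2.imread("pics/w9.png")
a=cv2.resize(im[0:130,260:430],None,fx=4.5,fy=4.5,interpolation=cv2.INTER_CUBIC)
cv2.imwrite("pics/w9a.png",a)
E
```

```text
t 14.15 pos [0.6093 0.1839 0.03  ] F [-8.24 10.59  2.38] M [3.64 2.9  0.01] op 0.148
toolx [-0.001  0.005 -1.   ] y [-1.e+00  2.e-04  6.e-04] z [2.0e-04 1.0e+00 4.6e-03] yaw_y 179.99 q6 -0.53
bevel_grip 0.66 [322.6 319.4] [0.6088 0.1838 0.025 ]
bevel_grip 0.59 [324.  111.2] [0.6082 0.0965 0.025 ]
bevel_pivot 0.59 [322.6 108. ] [0.6087 0.0948 0.0065]
```

View pics/w9a.png

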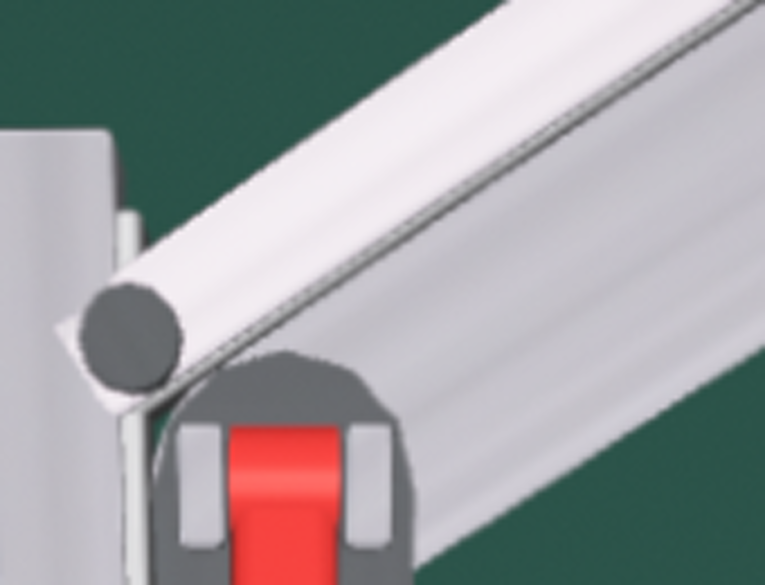

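>>> jog_arm(deltas=[[[0,0,-0.003,0,1],[0,0,-0.006,0,1],[0,0,-0.009,0,1],[0,0,-0.012,0,1],[0,0,-0.012,0,1],[0,0,-0.012,0,1],[0,0,-0.012,0,1],[0,0,-0.012,0,1]]])

```text
time_s: 15.3
tool_pos: [0.6092, 0.1838, 0.03]
tool_rot: [-0.498, 0.499, 0.501, 0.501]
ft_force: [-8.0, 12.1, 2.6]
opening: 0.148
```

```bash
python3 m.py w10;  python3 - <<'E'
import cv2
im=cv2.imread("pics/w10.png")
a=cv2.resize(im[0:130,260:430],None,fx=4.5,fy=4.5,interpolation=cv2.INTER_CUBIC)
cv2.imwrite("pics/w10a.png",a)
E
```

```text
t 15.3 pos [0.6092 0.1838 0.03  ] F [-7.97 12.1   2.64] M [4.14 2.92 0.02] op 0.148
toolx [-0.001  0.005 -1.   ] y [-1.e+00  2.e-04  5.e-04] z [2.0e-04 1.0e+00 5.4e-03] yaw_y 179.99 q6 -0.53
bevel_grip 0.75 [323.  317.9] [0.6086 0.1829 0.025 ]
bevel_pivot 0.72 [322.7 109.9] [0.6087 0.0954 0.0065]
bevel_pivot 0.67 [324.8 109.3] [0.6078 0.0952 0.0065]
```

View pics/w10a.png

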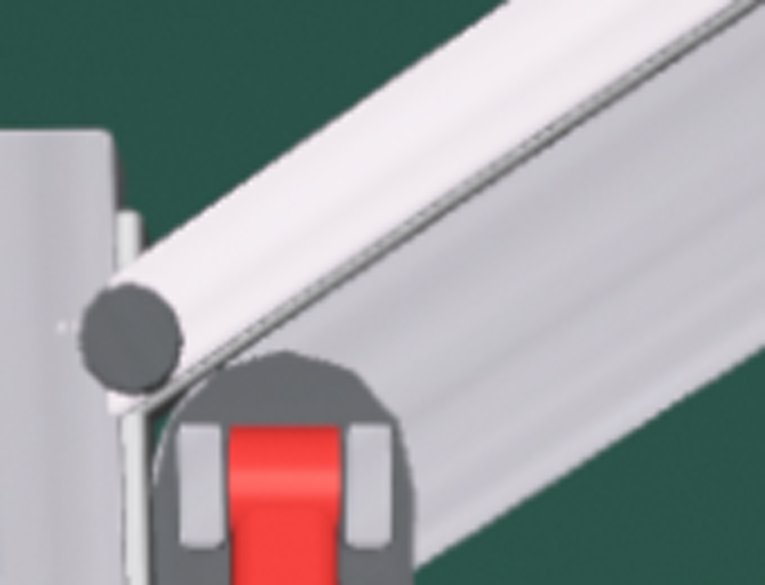

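>>> jog_arm(deltas=[[[0,0.005,0.01,0,1],[0,0.01,0.02,0,1],[0,0.015,0.03,0,1],[0,0.02,0.04,0,1],[0,0.025,0.045,0,1],[0,0.025,0.045,0,1],[0,0.025,0.045,0,1],[0,0.025,0.045,0,1]]])

```text
time_s: 16.45
tool_pos: [0.6091, 0.1839, 0.03]
tool_rot: [-0.5, 0.499, 0.5, 0.501]
ft_force: [-2.6, 5.7, 0.2]
opening: 0.145
```

```bash
python3 m.py w11
```

```text
t 16.45 pos [0.6091 0.1839 0.03  ] F [-2.56  5.72  0.15] M [1.81 1.16 0.03] op 0.145
toolx [ 0.001  0.002 -1.   ] y [-1.e+00  3.e-04 -8.e-04] z [3.0e-04 1.0e+00 2.4e-03] yaw_y 179.98 q6 -0.54
bevel_grip 0.64 [323.4 318. ] [0.6083 0.1831 0.025 ]
bevel_pivot 0.97 [321.3 106.6] [0.6091 0.0942 0.0065]
```

>>> jog_arm(deltas=[[[0,0.005,0.01,0,1],[0,0.005,0.02,0,1],[0,0.005,0.025,0,1],[0,0.005,0.025,0,0.3],[0,0.005,0.025,0,0.3],[0,0.005,0.025,0,0.3],[-0.4,0.005,0.025,0,0.3],[-0.9,0.005,0.025,0,0.3]]])

```text
time_s: 17.6
tool_pos: [0.6085, 0.1829, 0.075]
tool_rot: [-0.5, 0.501, 0.5, 0.5]
ft_force: [-0.1, 0.4, 1.2]
opening: 0.35
```

```bash
python3 m.py w12
```

```text
t 17.6 pos [0.6085 0.1829 0.075 ] F [-0.07  0.36  1.17] M [-0.01 -0.08  0.03] op 0.35
toolx [-0.001 -0.001 -1.   ] y [-1.0e+00  8.0e-04  1.2e-03] z [ 8.0e-04  1.0e+00 -1.1e-03] yaw_y 179.95 q6 -0.54
bevel_grip 0.56 [324.4 276.9] [0.6069 0.1825 0.025 ]
bevel_pivot 0.69 [322.8 113.4] [0.6077 0.0946 0.0065]
```

View pics/w12.png

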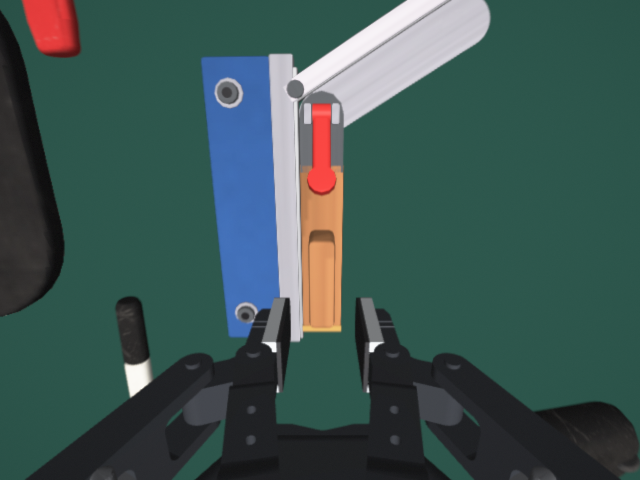

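```bash
python3 - <<'E'
import cv2
im=cv2.imread("pics/w12.png")
a=cv2.resize(im[0:140,280:500],None,fx=3.6,fy=3.6,interpolation=cv2.INTER_CUBIC)
cv2.imwrite("pics/w12a.png",a)
a=cv2.resize(im[90:340,270:360],None,fx=2.4,fy=2.4,interpolation=cv2.INTER_CUBIC)
cv2.imwrite("pics/w12b.png",a)
E
```

```text
(no output)
```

View pics/w12a.png

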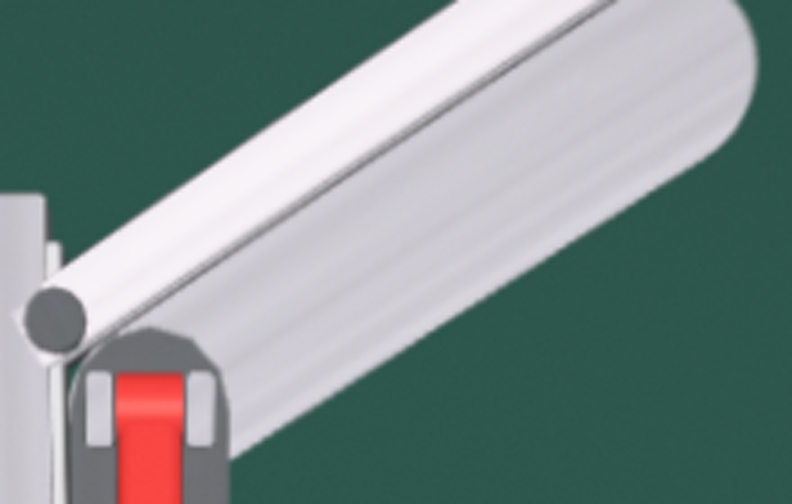

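View pics/w12b.png

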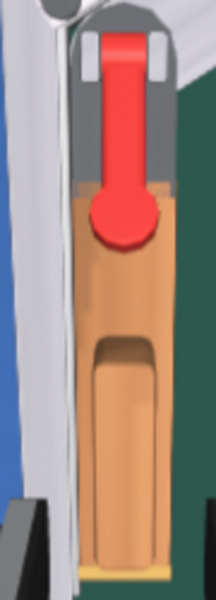

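>>> jog_arm(deltas=[[[0,0,-0.4,0,1],[0,0,-0.8,0,1],[0,0,-1.12,0,1],[0,0,-1.12,0,1],[0.1,0,-1.12,0,1],[0.2,0,-1.12,0,1],[0.35,0,-1.12,0,1],[0.35,0,-1.12,0,1]]], squeeze=30)

```text
time_s: 18.75
tool_pos: [0.6081, 0.1276, 0.0564]
tool_rot: [-0.5, 0.501, 0.5, 0.499]
ft_force: [-0.1, -1.0, 0.6]
opening: 0.003
```

```bash
python3 m.py w13
```

```text
t 18.75 pos [0.6081 0.1276 0.0564] F [-0.1  -1.03  0.59] M [ 0.02  0.01 -0.02] op 0.003
toolx [-0.002 -0.001 -1.   ] y [-1.0e+00  4.0e-04  1.8e-03] z [ 4.e-04  1.e+00 -6.e-04] yaw_y 179.98 q6 -0.46
bevel_grip 0.7 [322.6 380.9] [0.6076 0.184  0.025 ]
bevel_grip 0.34 [320.7 223. ] [0.6085 0.0902 0.025 ]
bevel_pivot 0.63 [321.3 221.7] [0.6082 0.0947 0.0065]
```

View pics/w13.png

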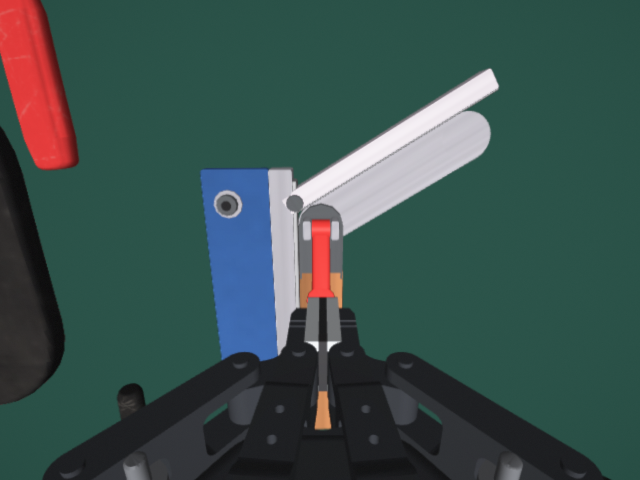

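>>> jog_arm(deltas=[[[0.1,0,0,0,1],[0.17,0,0,0,1],[0.24,0,0,0,1],[0.31,0,0,0,1],[0.38,0,0,0,1],[0.44,0,0,0,1],[0.5,0,0,0,1],[0.5,0,0,0,1]]])

```text
time_s: 19.9
tool_pos: [0.6085, 0.1271, 0.032]
tool_rot: [-0.5, 0.501, 0.5, 0.5]
ft_force: [0.1, 0.3, 1.2]
opening: -0.001
```

```bash
python3 m.py w14
```

```text
t 19.9 pos [0.6085 0.1271 0.032 ] F [0.1  0.31 1.17] M [ 0.29 -0.27 -0.01] op -0.001
toolx [-0.001 -0.001 -1.   ] y [-1.e+00  8.e-04  8.e-04] z [ 8.e-04  1.e+00 -6.e-04] yaw_y 179.95 q6 -0.46
bevel_grip 0.84 [322.3 415.1] [0.6083 0.1844 0.025 ]
bevel_pivot 0.96 [320.7 237.2] [0.6089 0.0951 0.0065]
```

View pics/w14.png

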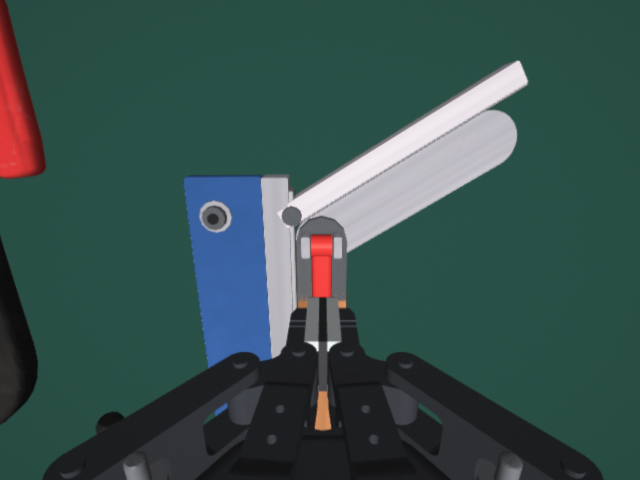

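>>> jog_arm(deltas=[[[0.015,0,0,0,1],[0.03,0,0,0,1],[0.045,0,0,0,1],[0.06,0,0,0,1],[0.06,0,0,0,1],[0.06,0,0,0,1],[0.06,0,0,0,1],[0.06,0,0,0,1]]])

```text
time_s: 21.05
tool_pos: [0.6086, 0.1271, 0.0317]
tool_rot: [0.5, -0.5, -0.5, -0.5]
ft_force: [-5.4, -0.1, 15.5]
opening: -0.005
```

```bash
python3 m.py
```

```text
t 21.05 pos [0.6086 0.1271 0.0317] F [-5.43 -0.07 15.54] M [-0.07  2.03 -0.01] op -0.005
toolx [ 0.001 -0.001 -1.   ] y [-1.e+00  2.e-04 -7.e-04] z [ 2.e-04  1.e+00 -7.e-04] yaw_y 179.99 q6 -0.46
```

>>> jog_arm(deltas=[[[-0.06,0,0,0,1],[-0.4,0,0,0,1],[-0.8,0,0.1,0,0.3],[-0.9,0,0.5,0,0.3],[-0.9,0,0.9,0,0.3],[-0.9,0,1.12,0,0.3],[-0.9,0,1.12,0,0.3],[-0.9,0,1.12,0,0.3]]])

```text
time_s: 22.05
tool_pos: [0.6085, 0.1832, 0.0739]
tool_rot: [-0.5, 0.501, 0.5, 0.5]
ft_force: [-0.7, -0.2, -0.5]
opening: 0.349
```

```bash
python3 m.py w15;python3 - <<'E'
import cv2
im=cv2.imread("pics/w15.png")
a=cv2.resize(im[0:360,180:500],None,fx=1.65,fy=1.65,interpolation=cv2.INTER_CUBIC)
cv2.imwrite("pics/w15a.png",a)
E
```

```text
t 22.05 pos [0.6085 0.1832 0.0739] F [-0.69 -0.16 -0.51] M [-0.04  0.02  0.04] op 0.349
toolx [-0.001 -0.001 -1.   ] y [-1.e+00  7.e-04  1.e-03] z [ 7.e-04  1.e+00 -6.e-04] yaw_y 179.96 q6 -0.54
bevel_grip 0.66 [320.9 278.8] [0.6089 0.1835 0.025 ]
bevel_pivot 0.94 [320.9 116.5] [0.6087 0.0966 0.0065]
```

View pics/w15a.png

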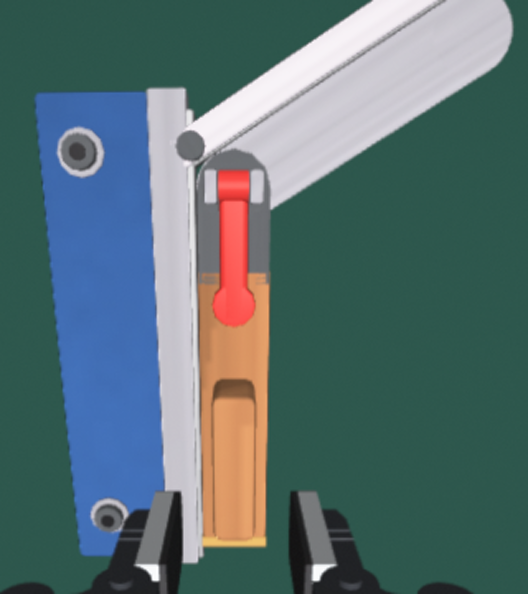

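>>> jog_arm(deltas=[[[0.3,0,0,0,0.3],[0.6,0,0,0,0.3],[0.8,0,0,0,0.3],[0.87,0,0,0,0.3],[0.87,0,0,0,0.3],[0.87,0,0,0,1],[0.87,0,0,0,1],[0.87,0,0,0,1]]], squeeze=60)

```text
time_s: 23.2
tool_pos: [0.6092, 0.1837, 0.0317]
tool_rot: [-0.5, 0.5, 0.5, 0.501]
ft_force: [-1.1, 0.2, 3.3]
opening: 0.146
```

```bash
python3 m.py; python3 - <<'E'
from h import *
c=grab("top","t2")
look(c,"top",[("fixture",0),("fence",0),("bevel_pivot",.0065)])
c2=grab("side","s2")
look(c2,"side",[("fixture",0),("fence",0),("bevel_pivot",.0065)])
a=cv2.resize(c["im"][160:280,360:500],None,fx=5,fy=5,interpolation=cv2.INTER_CUBIC)
cv2.imwrite("pics/t2a.png",a)
E
```

```text
t 23.2 pos [0.6092 0.1837 0.0317] F [-1.07  0.17  3.26] M [ 0.14  0.37 -0.01] op 0.146
toolx [ 0.001  0.001 -1.   ] y [-1.0e+00  5.0e-04 -1.2e-03] z [5.e-04 1.e+00 5.e-04] yaw_y 179.97 q6 -0.54
fixture 0.8 [460.6 203.8] [ 0.6307 -0.255   0.    ]
fixture 0.64 [301.8 240.8] [0.5598 0.0685 0.    ]
fence 0.6 [459.1 202.4] [ 0.6336 -0.2521  0.    ]
bevel_pivot 0.66 [289.2 211.7] [0.6184 0.0931 0.0065]
fixture 0.62 [347.1 203.1] [ 0.6257 -0.2464  0.    ]
fence 0.57 [350.3 204.3] [ 0.6167 -0.2445  0.    ]
bevel_pivot 0.52 [344.7 199.6] [ 0.6332 -0.2491  0.0065]
```

View pics/t2a.png

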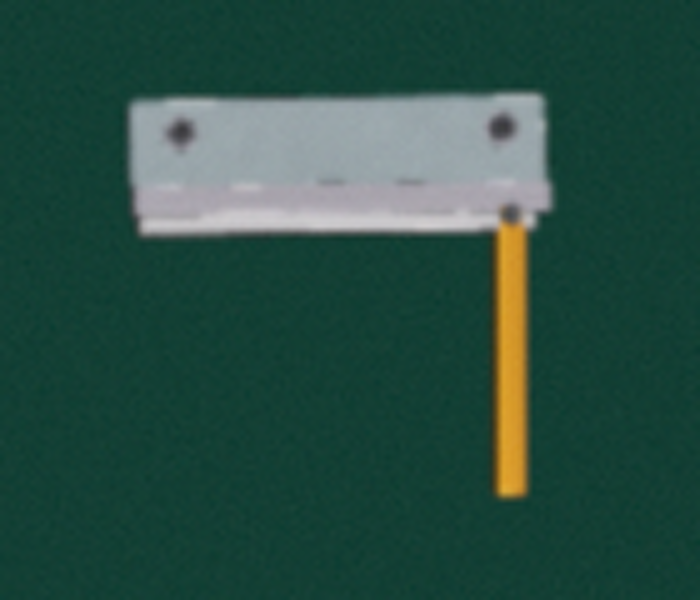

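```bash
python3 - <<'E'
from h import *
c=grab("top")
a=cv2.resize(c["im"][170:290,205:345],None,fx=5,fy=5,interpolation=cv2.INTER_CUBIC)
cv2.imwrite("pics/t3a.png",a)
f=lambda u,v:(360+u/5,160+v/5)
print("pin",w(c,[f(511,213)],.012)); print("face top",w(c,[f(145,218),f(480,212)],.012)); print("face low",w(c,[f(145,235),f(480,229)],.0)); print("fence",w(c,[f(497,240),f(497,490)],.012))
E
```

```text
pin [[ 0.63137766 -0.25490276  0.012     ]]
face top [[ 0.63128829 -0.10752951  0.012     ]
 [ 0.63194362 -0.24240458  0.012     ]]
face low [[ 0.62609612 -0.10907746  0.        ]
 [ 0.62674685 -0.24547816  0.        ]]
fence [[ 0.62051282 -0.24882361  0.012     ]
 [ 0.52021594 -0.24501929  0.012     ]]
```

View pics/t3a.png

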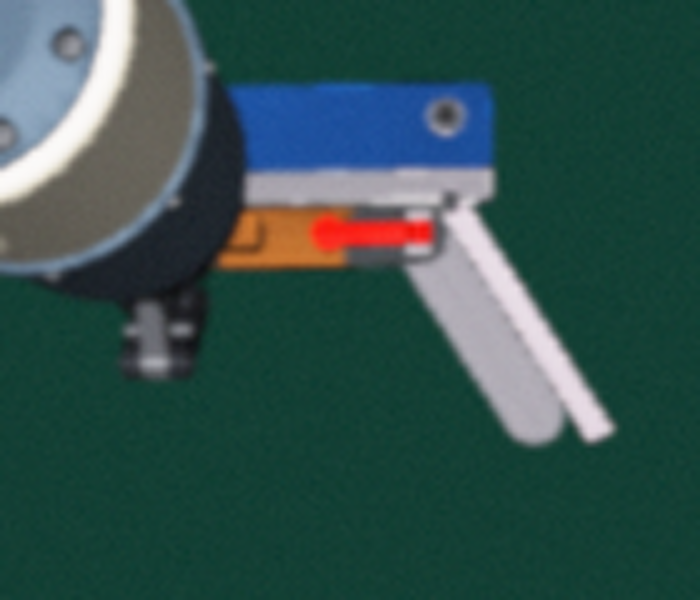

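>>> jog_arm(deltas=[[[0,0.05,0.05,0,1],[0,0.1,0.1,0,1],[-0.3,0.15,0.1,0,1],[-0.8,0.15,0.1,0,1],[-0.8,0.2,-0.5,0,1],[-0.8,0.25,-1.2,0,1],[-0.8,0.3,-2.0,0,1],[-0.8,0.35,-2.8,0,1]]], squeeze=60)

```text
time_s: 24.65
tool_pos: [0.5896, 0.043, 0.0703]
tool_rot: [-0.499, 0.501, 0.501, 0.5]
ft_force: [0.7, 0.3, -2.7]
opening: 0.147
```

>>> jog_arm(deltas=[[[0,0,-0.7,0,1],[0,0,-1.3,0,1],[0,0.03,-1.8,0,1],[0,0.03,-2.1,0,1],[0,0.03,-2.3,0,1],[0,0.03,-2.3,0,1],[0,0.03,-2.3,0,1],[0,0.03,-2.3,0,1]]])

```text
time_s: 25.65
tool_pos: [0.5897, -0.0708, 0.0709]
tool_rot: [-0.5, 0.5, 0.5, 0.5]
ft_force: [-0.2, 0.5, -3.7]
opening: 0.145
```

```bash
python3 m.py w16
```

```text
t 25.65 pos [ 0.5897 -0.0708  0.0709] F [-0.18  0.51 -3.71] M [ 0.15 -0.04 -0.03] op 0.145
toolx [-0.  0. -1.] y [-1.e+00 -0.e+00  1.e-04] z [-0.e+00  1.e+00  2.e-04] yaw_y -180.0 q6 -0.14
bevel_grip 0.64 [322.  315.6] [ 0.5895 -0.0485  0.025 ]
bevel_pivot 0.64 [324.1 108.6] [ 0.5883 -0.1613  0.0065]
```

View pics/w16.png

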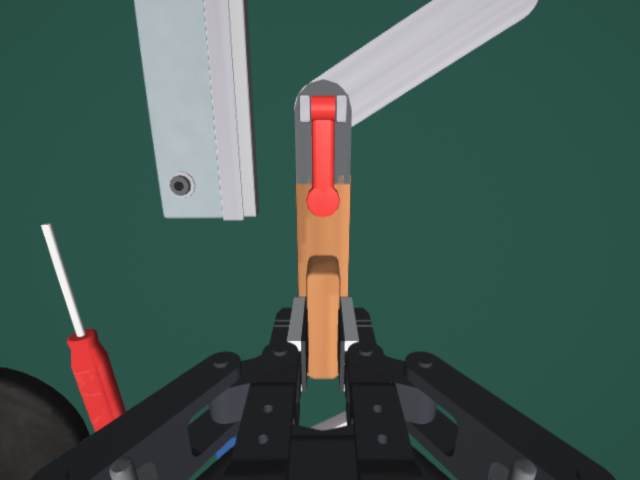

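```bash
python3 - <<'E'
from h import *
c=grab("wrist")
P=w(c,[[242,0],[256,214]],.012); print(P)
a=cv2.resize(c["im"][0:150,200:340],None,fx=4,fy=4,interpolation=cv2.INTER_CUBIC); cv2.imwrite("pics/w17a.png",a)
a=cv2.resize(c["im"][150:240,190:290],None,fx=4,fy=4,interpolation=cv2.INTER_CUBIC); cv2.imwrite("pics/w17b.png",a)
E
```

```text
[[ 0.62719401 -0.21024521  0.012     ]
 [ 0.62648861 -0.10595231  0.012     ]]
```

View pics/w17a.png

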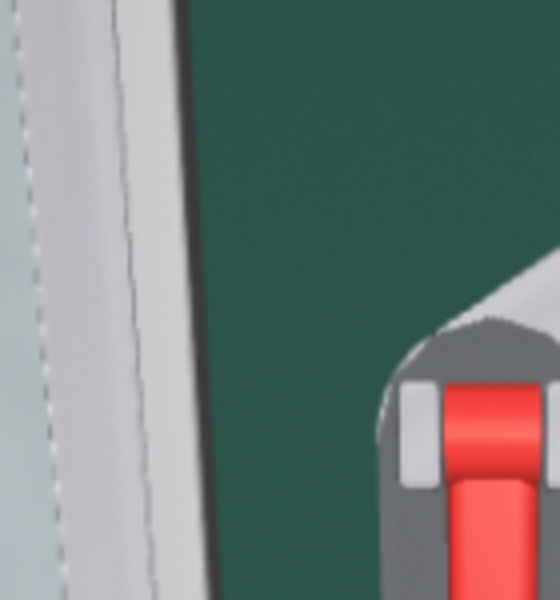

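View pics/w17b.png

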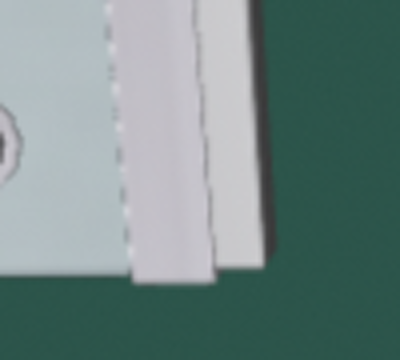

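>>> jog_arm(deltas=[[[0.3,0,0,0,1],[0.6,0,0,0,1],[0.74,-0.05,0,0,1],[0.8,-0.15,0,0,1],[0.8,-0.25,0,0,1],[0.8,-0.35,0,0,1],[0.8,-0.42,0,0,1],[0.8,-0.42,0,0,1]]])

```text
time_s: 26.85
tool_pos: [0.6112, -0.0719, 0.0317]
tool_rot: [0.5, -0.5, -0.5, -0.5]
ft_force: [-2.9, -0.9, 4.8]
opening: 0.147
```

```bash
python3 m.py w18
```

```text
t 26.85 pos [ 0.6112 -0.0719  0.0317] F [-2.88 -0.89  4.79] M [-0.15  1.07 -0.07] op 0.147
toolx [ 0.001 -0.001 -1.   ] y [-1.e+00  4.e-04 -7.e-04] z [ 4.e-04  1.e+00 -8.e-04] yaw_y 179.98 q6 -0.14
bevel_grip 0.67 [323.  315.2] [ 0.6106 -0.0731  0.025 ]
bevel_pivot 0.9 [323.5 109.6] [ 0.6103 -0.1605  0.0065]
bevel_pivot 0.67 [321.  112.8] [ 0.6114 -0.1593  0.0065]
```

View pics/w18.png

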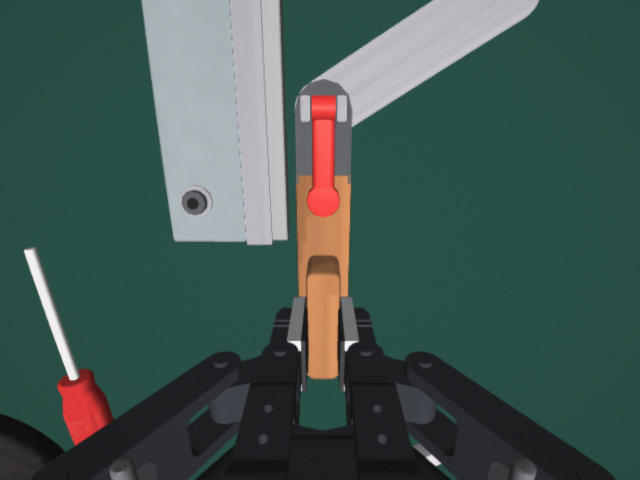

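>>> jog_arm(deltas=[[[-0.01,-0.015,0,0,1],[-0.01,-0.03,0,0,1],[-0.01,-0.045,0,0,1],[-0.01,-0.06,0,0,1],[-0.01,-0.075,0,0,1],[-0.01,-0.09,0,0,1],[-0.01,-0.1,0,0,1],[-0.01,-0.1,0,0,1]]])

```text
time_s: 28.0
tool_pos: [0.6153, -0.0716, 0.0317]
tool_rot: [-0.5, 0.5, 0.5, 0.5]
ft_force: [-4.6, -0.3, 6.1]
opening: 0.147
```

```bash
python3 m.py
```

```text
t 28.0 pos [ 0.6153 -0.0716  0.0317] F [-4.61 -0.29  6.15] M [-0.06  1.61 -0.06] op 0.147
toolx [-0.001 -0.    -1.   ] y [-1.e+00  7.e-04  6.e-04] z [ 7.e-04  1.e+00 -2.e-04] yaw_y 179.96 q6 -0.14
```

>>> jog_arm(deltas=[[[-0.01,-0.01,0,0,1],[-0.015,-0.02,0,0,1],[-0.015,-0.03,0,0,1],[-0.015,-0.03,0,0,1],[-0.015,-0.03,0,0,1],[-0.015,-0.03,0,0,1],[-0.015,-0.03,0,0,1],[-0.015,-0.03,0,0,1]]])

```text
time_s: 29.0
tool_pos: [0.6157, -0.0715, 0.0318]
tool_rot: [-0.499, 0.501, 0.501, 0.5]
ft_force: [-6.7, -0.1, 4.9]
opening: 0.146
```

```bash
python3 m.py w19; python3 - <<'E'
import cv2
im=cv2.imread("pics/w19.png")
a=cv2.resize(im[60:300,240:370],None,fx=2.5,fy=2.5,interpolation=cv2.INTER_CUBIC)
cv2.imwrite("pics/w19a.png",a)
E
```

```text
t 29.0 pos [ 0.6157 -0.0715  0.0318] F [-6.74 -0.15  4.9 ] M [ 0.02  2.43 -0.12] op 0.146
toolx [-0.003  0.    -1.   ] y [-1.     0.001  0.003] z [1.e-03 1.e+00 1.e-04] yaw_y 179.94 q6 -0.14
bevel_grip 0.63 [323.7 316. ] [ 0.6148 -0.0723  0.025 ]
bevel_grip 0.58 [321.4 111.2] [ 0.6156 -0.159   0.025 ]
bevel_pivot 0.58 [322.9 110.9] [ 0.6149 -0.1597  0.0065]
```

View pics/w19a.png

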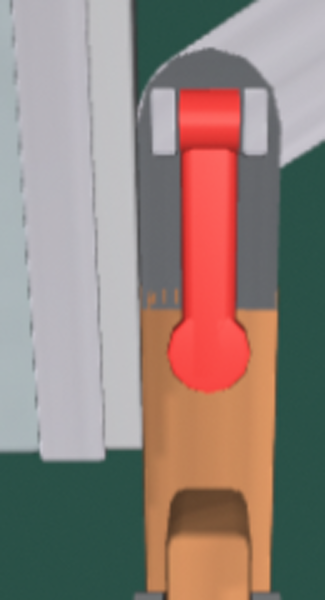

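>>> jog_arm(deltas=[[[0,0,-0.1,0,1],[0,0,-0.22,0,1],[0,0,-0.35,0,1],[0,0,-0.48,0,1],[0,0,-0.61,0,1],[0,0,-0.74,0,1],[0,0,-0.87,0,1],[0,0,-1.0,0,1]]])

```text
time_s: 30.15
tool_pos: [0.6157, -0.1185, 0.0318]
tool_rot: [-0.498, 0.5, 0.502, 0.501]
ft_force: [-7.7, 12.5, 7.5]
opening: 0.147
```

```bash
python3 m.py w20
```

```text
t 30.15 pos [ 0.6157 -0.1185  0.0318] F [-7.71 12.48  7.45] M [4.16 3.05 0.09] op 0.147
toolx [-0.003  0.004 -1.   ] y [-1.0e+00  6.0e-04  2.7e-03] z [6.0e-04 1.0e+00 4.4e-03] yaw_y 179.97 q6 -0.05
bevel_grip 0.84 [324.3 313. ] [ 0.6144 -0.1208  0.025 ]
bevel_pivot 0.9 [323.2 109.6] [ 0.6148 -0.207   0.0065]
bevel_pivot 0.67 [323.  201.9] [ 0.6149 -0.1675  0.0065]
```

View pics/w20.png

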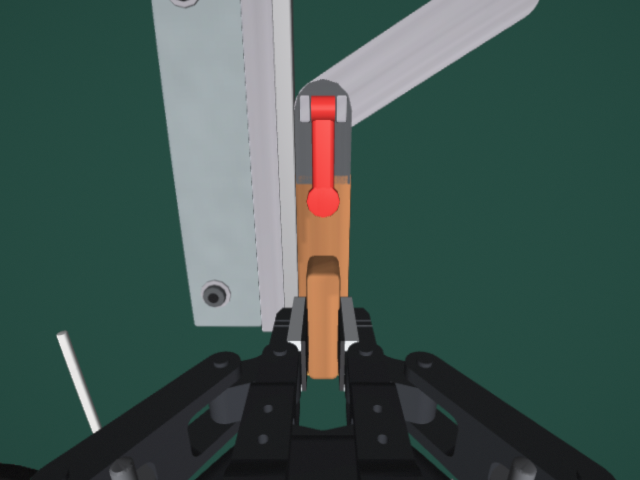

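```bash
python3 - <<'E'
from h import *
st()
c=grab("top","t4")
a=cv2.resize(c["im"][170:290,350:490],None,fx=5,fy=5,interpolation=cv2.INTER_CUBIC); cv2.imwrite("pics/t4a.png",a)
E
```

```text
t 30.3 pos [ 0.6156 -0.1193  0.0317] F [-8.64  8.18  7.15] M [2.83 2.85 0.01] op 0.149
toolx [-0.003  0.003 -1.   ] y [-1.e+00  8.e-04  3.e-03] z [8.0e-04 1.0e+00 3.2e-03] yaw_y 179.96 q6 -0.05
```

View pics/t4a.png

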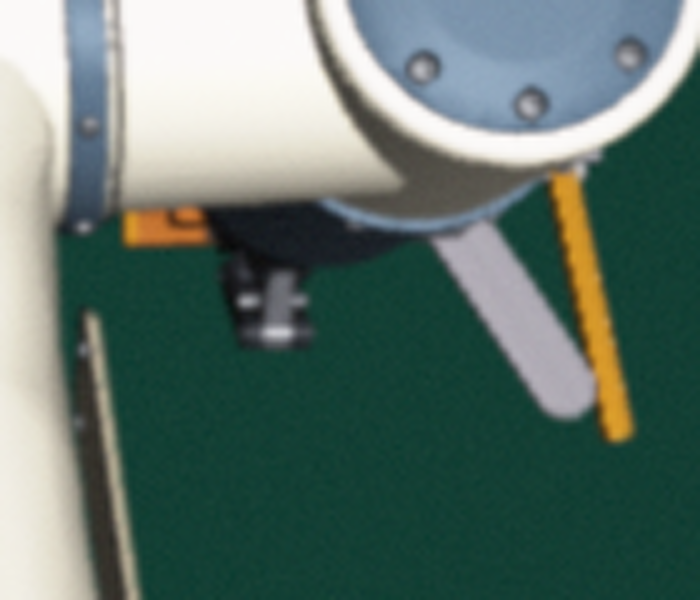

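>>> jog_arm(deltas=[[[-0.02,0.01,-0.05,0,1],[-0.02,0.015,-0.12,0,1],[-0.02,0.015,-0.2,0,1],[-0.02,0.015,-0.28,0,1],[-0.02,0.015,-0.36,0,1],[-0.02,0.015,-0.44,0,1],[-0.02,0.015,-0.5,0,1],[-0.02,0.015,-0.5,0,1]]])

```text
time_s: 31.35
tool_pos: [0.6156, -0.1454, 0.0319]
tool_rot: [-0.499, 0.5, 0.501, 0.5]
ft_force: [-3.1, 2.5, -1.6]
opening: 0.15
```

```bash
python3 m.py w21
```

```text
t 31.35 pos [ 0.6156 -0.1454  0.0319] F [-3.08  2.54 -1.59] M [1.37 1.16 0.06] op 0.15
toolx [-0.002  0.002 -1.   ] y [-1.0e+00  9.0e-04  2.1e-03] z [9.0e-04 1.0e+00 1.9e-03] yaw_y 179.95 q6 -0.01
bevel_grip 0.64 [321.5 314.8] [ 0.6156 -0.1467  0.025 ]
bevel_pivot 0.66 [321.6 109.1] [ 0.6154 -0.2342  0.0065]
```

View pics/w21.png

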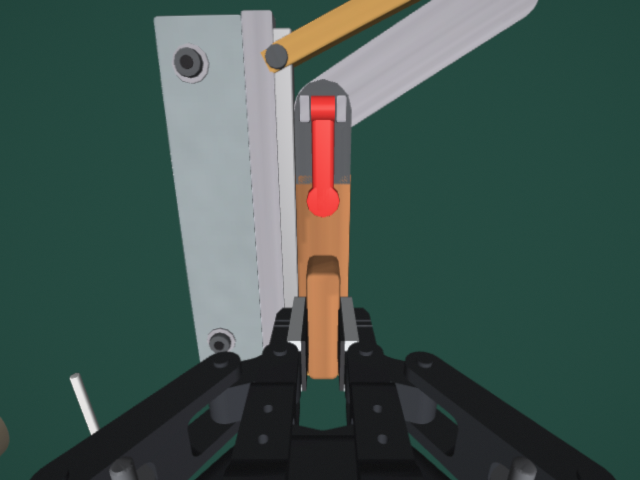

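```bash
python3 - <<'E'
from h import *
c=grab("wrist","w22")
h=w(c,[[277,56]],.013)[0]; print("hinge",h)
a=cv2.resize(c["im"][0:130,255:430],None,fx=4.5,fy=4.5,interpolation=cv2.INTER_CUBIC); cv2.imwrite("pics/w22a.png",a)
# blade edge/angle: upper edge of blade in image, z=.009
bl=w(c,[[345,75],[465,0],[360,122],[530,14]],.009); print(bl)
for i in(0,2):
    d=bl[i+1]-bl[i]; print(np.degrees(np.arctan2(d[1],d[0]))%360-90)
for th in (121,122,123,124):
  t=np.radians(th); p=c["s"]["tool_pos"]; 
  face=.6156-.0003+.012; f=(h[0]+.002-face)*1000; x=(15+(f+10)*np.cos(t))/np.sin(t); print(th,f,x,"pivot y final",h[1]+x/1000)
E
```

```text
hinge [ 0.63260238 -0.25377289  0.013     ]
[[ 0.6058872  -0.24739029  0.009     ]
 [ 0.56009398 -0.27450108  0.009     ]
 [ 0.59927922 -0.22927924  0.009     ]
 [ 0.53374484 -0.27030739  0.009     ]]
120.62664908387885
122.04884340625361
121 7.302377057191722 7.103183968997477 pivot y final -0.24666970128148238
122 7.302377057191722 6.875950912213239 pivot y final -0.24689693433826662
123 7.302377057191722 6.649154351232511 pivot y final -0.24712373089924736
124 7.302377057191722 6.422668540863765 pivot y final -0.2473502167096161
```

View pics/w22a.png

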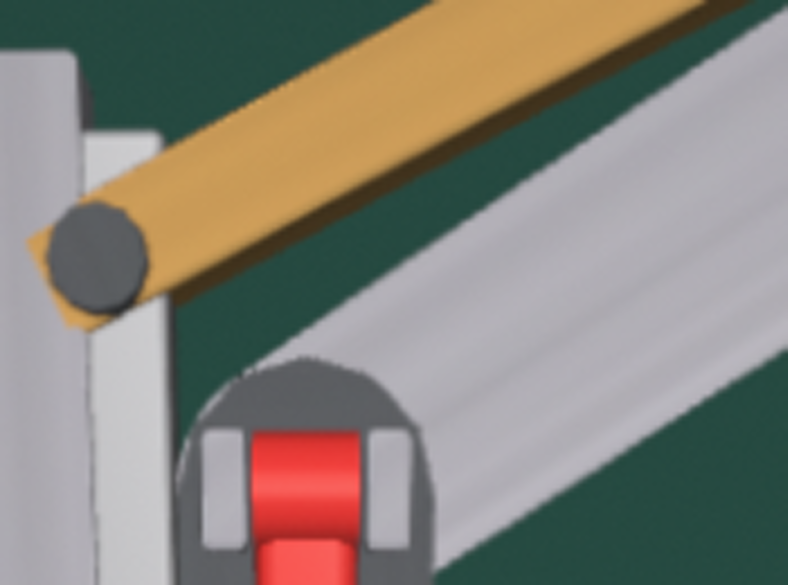

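>>> jog_arm(deltas=[[[0,0,-0.03,0,1],[0,0,-0.06,0,1],[0,0,-0.09,0,1],[0,0,-0.12,0,1],[0,0,-0.15,0,1],[0,0,-0.18,0,1],[0,0,-0.18,0,1],[0,0,-0.18,0,1]]])

```text
time_s: 32.55
tool_pos: [0.6156, -0.1556, 0.0326]
tool_rot: [-0.499, 0.501, 0.5, 0.5]
ft_force: [-3.8, 1.8, -4.1]
opening: 0.149
```

```bash
cat > n.py <<'E'
import sys
from h import *
s,m=st()
c=grab("wrist",sys.argv[1])
a=cv2.resize(c["im"][0:150,255:430],None,fx=4,fy=4,interpolation=cv2.INTER_CUBIC); cv2.imwrite(f"pics/{sys.argv[1]}a.png",a)
E
python3 n.py w23
```

```text
t 32.55 pos [ 0.6156 -0.1556  0.0326] F [-3.78  1.82 -4.08] M [0.95 1.59 0.03] op 0.149
toolx [-0.002  0.    -1.   ] y [-1.      0.001   0.0016] z [1.e-03 1.e+00 2.e-04] yaw_y 179.94 q6 0.0
```

View pics/w23a.png

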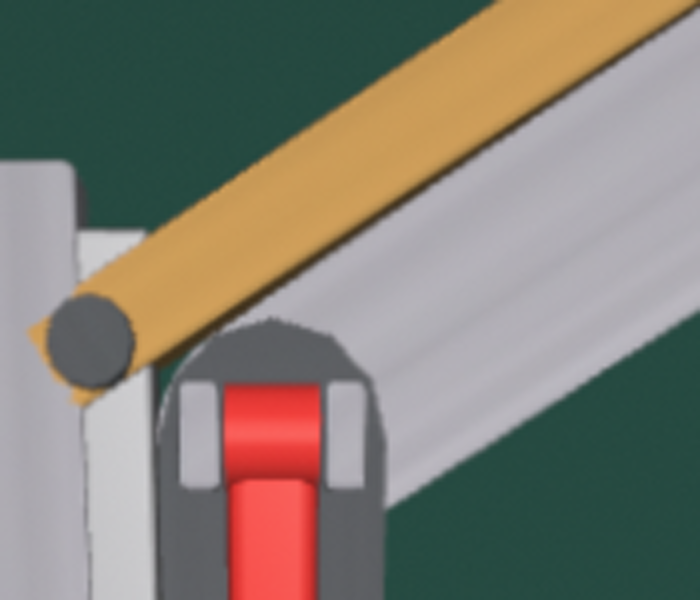

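>>> jog_arm(deltas=[[[0.01,0,0,0,1],[0.015,0,0,0,1],[0.015,0,0,0,1],[0.015,0,-0.005,0,1],[0.015,0,-0.01,0,1],[0.015,0,-0.015,0,1],[0.015,0,-0.015,0,1],[0.015,0,-0.015,0,1]]])

```text
time_s: 33.6
tool_pos: [0.6156, -0.1559, 0.0324]
tool_rot: [-0.499, 0.5, 0.5, 0.5]
ft_force: [-5.8, 3.5, -1.7]
opening: 0.146
```

```bash
python3 n.py w24
```

```text
t 33.6 pos [ 0.6156 -0.1559  0.0324] F [-5.85  3.53 -1.69] M [1.55 2.11 0.11] op 0.146
toolx [-0.001  0.    -1.   ] y [-1.0e+00  7.0e-04  1.4e-03] z [7.e-04 1.e+00 5.e-04] yaw_y 179.96 q6 0.0
```

View pics/w24a.png

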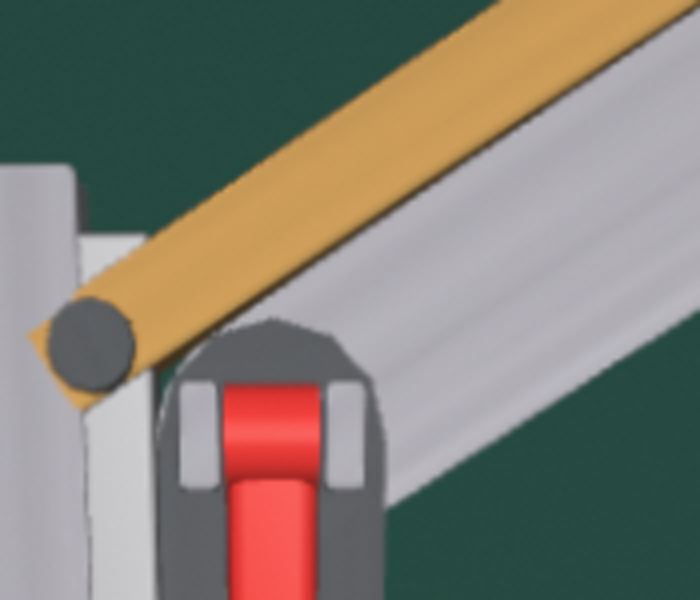

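```bash
python3 - <<'E'
import cv2,numpy as np
for n in ("w10","w24"):
    im=cv2.imread(f"pics/{n}.png")
    a=cv2.resize(im[0:95,285:425],None,fx=5.5,fy=5.5,interpolation=cv2.INTER_CUBIC)
    cv2.imwrite(f"pics/{n}z.png",a)
E
```

```text
(no output)
```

View pics/w24z.png

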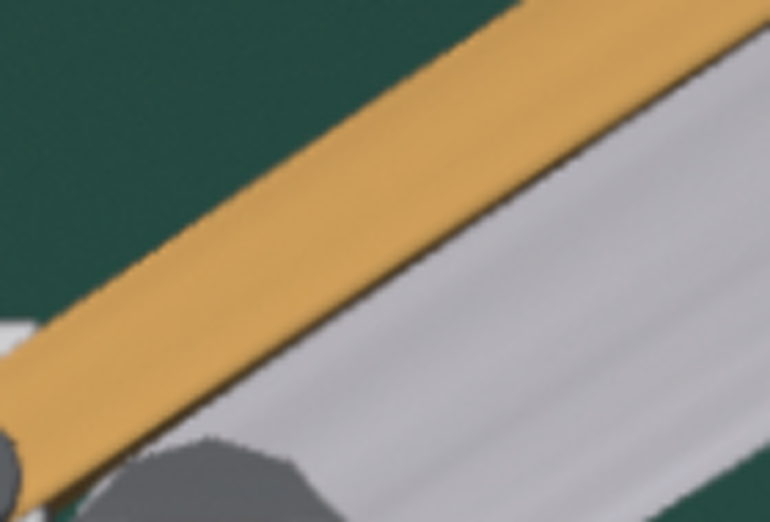

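View pics/w10z.png

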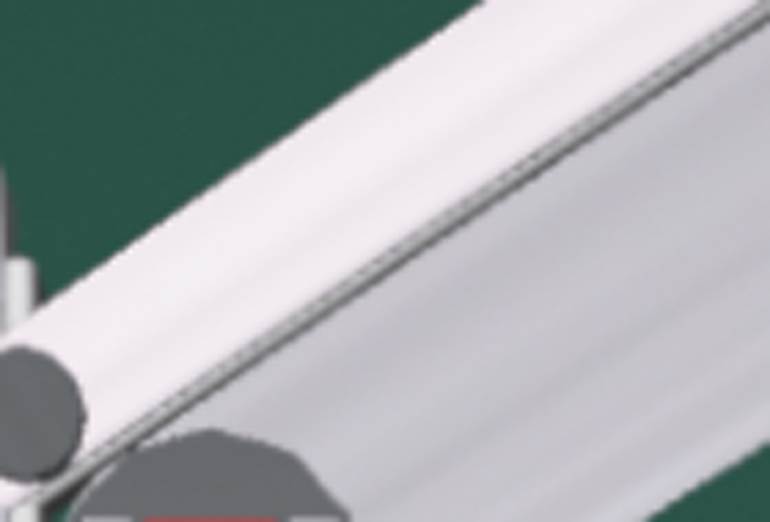

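```bash
cat > ang.py <<'E'
import sys
from h import *
def edges(im,fence=True):
    # along columns u, find rows: lower edge of fence, upper edge of blade
    im=cv2.GaussianBlur(im,(1,1),0).astype(float)
    out=[]
    g=im.mean(2)
    for u in range(312,480,3):
        col=g[:,u]
        # look for darkest dip between fence and blade along guess line
        yield u,col
def run(c,guess):
    # guess: two points of dark line
    (u0,v0),(u1,v1)=guess
    im=c["im"].astype(float); g=im.mean(2)
    A=[];B=[];W=[]
    n=np.array([-(v1-v0),(u1-u0)],float); n/=np.linalg.norm(n); 
    if n[1]<0:n=-n
    ts=np.arange(-7,7.01,.1)
    for k in np.linspace(0,1,40):
        p=np.array([u0+(u1-u0)*k,v0+(v1-v0)*k])
        q=p[:,None]+n[:,None]*ts
        pr=cv2.remap(g.astype(np.float32),q[0].astype(np.float32)[None],q[1].astype(np.float32)[None],cv2.INTER_LINEAR)[0]
        i=int(np.argmin(np.where(abs(ts)<4,pr,999)))
        up=np.median(pr[max(0,i-45):i-22]); lo=np.median(pr[i+22:i+45])
        # half-level crossings
        mn=pr[i]
        a=i
        while a>0 and pr[a]<(up+mn)/2:a-=1
        b=i
        while b<len(pr)-1 and pr[b]<(lo+mn)/2:b+=1
        A.append(p+n*ts[a]);B.append(p+n*ts[b]);W.append((ts[b]-ts[a], np.sum(np.clip((up+lo)/2-pr[max(0,i-30):i+30],0,None))*.1/(up)))
    A=np.array(A);B=np.array(B);W=np.array(W)
    def ang(P,z):
        X=w(c,P,z)[:,:2]
        for _ in range(3):
            o=X.mean(0); d=np.linalg.svd(X-o)[2][0]; r=(X-o)@np.array([-d[1],d[0]]); k=abs(r)<max(2*r.std(),1e-4); X=X[k]
        return np.degrees(np.arctan2(d[1],d[0]))%180-90+90, r.std()*1000,len(X)
    print("upper(z12)",ang(A,.012),"blade(z9)",ang(B,.009))
    print("width by segment",W[:,0].reshape(8,5).mean(1).round(2),"deficit",W[:,1].reshape(8,5).mean(1).round(2))
if __name__=="__main__":
    pass
E
python3 - <<'E'
from ang import *
c=grab("wrist")
# crop mapping: u=285+x/5.5
f=lambda x,y:(285+x/5.5,y/5.5)
run(c,[f(190,405),f(760,28)])
c2=dict(c); c2["im"]=cv2.imread("pics/w10.png"); run(c2,[f(190,395),f(760,22)])
c2["im"]=cv2.imread("pics/w23.png"); run(c2,[f(190,405),f(760,28)])
E
```

```text
upper(z12) (np.float64(31.751985773385343), np.float64(0.03303768350052587), 40) blade(z9) (np.float64(31.951181648864832), np.float64(0.03328864719316561), 40)
width by segment [2.62 2.62 2.48 2.42 2.42 2.38 2.34 2.36] deficit [1.81 1.67 1.61 1.55 1.5  1.47 1.38 1.31]
upper(z12) (np.float64(31.818170798326463), np.float64(0.06637701073640274), 33) blade(z9) (np.float64(31.90429870425291), np.float64(0.034938814984505226), 40)
width by segment [2.44 2.72 2.48 2.6  2.38 2.6  2.5  2.68] deficit [1.01 1.01 1.02 1.05 1.04 1.09 1.06 1.05]
upper(z12) (np.float64(31.535671642967543), np.float64(0.026327681939175968), 40) blade(z9) (np.float64(31.88802524439282), np.float64(0.0286274869966622), 40)
width by segment [3.08 2.94 2.84 2.78 2.54 2.56 2.56 2.5 ] deficit [2.27 2.13 2.06 1.92 1.81 1.74 1.66 1.55]
```

>>> jog_arm(deltas=[[[0.005,0,-0.002,0,1],[0.01,0,-0.004,0,1],[0.01,0,-0.006,0,1],[0.01,0,-0.008,0,1],[0.01,0,-0.01,0,1],[0.01,0,-0.01,0,1],[0.01,0,-0.01,0,1],[0.01,0,-0.01,0,1]]])

```text
time_s: 34.7
tool_pos: [0.6156, -0.1562, 0.0322]
tool_rot: [-0.499, 0.5, 0.5, 0.5]
ft_force: [-6.7, 5.1, -0.6]
opening: 0.145
```

```bash
python3 n.py w25; python3 - <<'E'
from ang import *
c=grab("wrist")
f=lambda x,y:(285+x/5.5,y/5.5)
run(c,[f(190,405),f(760,28)])
E
```

```text
t 34.7 pos [ 0.6156 -0.1562  0.0322] F [-6.67  5.05 -0.64] M [1.9  2.46 0.09] op 0.145
toolx [-0.001  0.001 -1.   ] y [-1.0e+00  5.0e-04  1.2e-03] z [5.e-04 1.e+00 7.e-04] yaw_y 179.97 q6 0.0
upper(z12) (np.float64(31.89924575601225), np.float64(0.042796240467852846), 40) blade(z9) (np.float64(31.977369774525698), np.float64(0.03257877114527747), 40)
width by segment [2.4  2.42 2.34 2.34 2.34 2.38 2.36 2.32] deficit [1.48 1.37 1.39 1.37 1.34 1.29 1.22 1.18]
```

View pics/w25a.png

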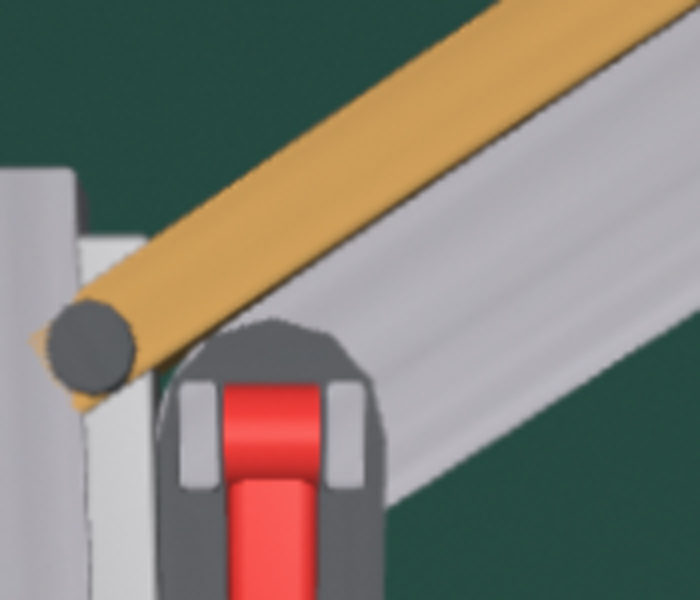

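>>> jog_arm(deltas=[[[0,0.005,0.005,0,1],[0,0.01,0.01,0,1],[0,0.015,0.015,0,1],[0,0.015,0.018,0,1],[0,0.015,0.018,0,1],[0,0.015,0.018,0,1],[0,0.015,0.018,0,1],[0,0.015,0.018,0,1]]])

```text
time_s: 35.8
tool_pos: [0.6156, -0.1561, 0.0321]
tool_rot: [-0.5, 0.5, 0.5, 0.5]
ft_force: [-4.2, -0.2, -1.5]
opening: 0.15
```

```bash
python3 n.py w26; python3 - <<'E'
from ang import *
c=grab("wrist")
f=lambda x,y:(285+x/5.5,y/5.5)
run(c,[f(190,405),f(760,28)])
E
```

```text
t 35.8 pos [ 0.6156 -0.1561  0.0321] F [-4.24 -0.19 -1.48] M [0.2  1.81 0.08] op 0.15
toolx [ 0. -0. -1.] y [-1.e+00  7.e-04 -1.e-04] z [ 7.e-04  1.e+00 -4.e-04] yaw_y 179.96 q6 0.0
upper(z12) (np.float64(31.886500981940372), np.float64(0.02816210553532833), 40) blade(z9) (np.float64(31.972903600741034), np.float64(0.031544144189082204), 40)
width by segment [2.38 2.42 2.42 2.4  2.32 2.32 2.36 2.34] deficit [1.48 1.41 1.44 1.42 1.37 1.3  1.29 1.27]
```

>>> jog_arm(deltas=[[[0.005,0.005,0,0,1],[0.01,0.01,0,0,1],[0.01,0.012,0,0,1],[0.01,0.012,0,0,0.3],[0.01,0.012,0,0,0.3],[0.01,0.012,0,0,0.3],[-0.4,0.012,0,0,0.3],[-0.9,0.012,0,0,0.3]]])

```text
time_s: 36.9
tool_pos: [0.6149, -0.1558, 0.0772]
tool_rot: [-0.5, 0.5, 0.5, 0.5]
ft_force: [0.2, -0.6, 0.6]
opening: 0.348
```

```bash
python3 m.py w27; python3 - <<'E'
import cv2
im=cv2.imread("pics/w27.png")
a=cv2.resize(im[0:360,180:540],None,fx=1.65,fy=1.65,interpolation=cv2.INTER_CUBIC)
cv2.imwrite("pics/w27a.png",a)
E
```

```text
t 36.9 pos [ 0.6149 -0.1558  0.0772] F [ 0.25 -0.6   0.6 ] M [-0.02 -0.06 -0.03] op 0.348
toolx [-0. -0. -1.] y [-1.e+00  6.e-04  5.e-04] z [ 6.e-04  1.e+00 -0.e+00] yaw_y 179.96 q6 0.0
bevel_grip 0.74 [321.3 276.3] [ 0.6152 -0.1556  0.025 ]
bevel_pivot 0.57 [322.5 110.9] [ 0.6144 -0.2454  0.0065]
bevel_pivot 0.42 [286.4  99.5] [ 0.6338 -0.2513  0.0065]
```

View pics/w27a.png

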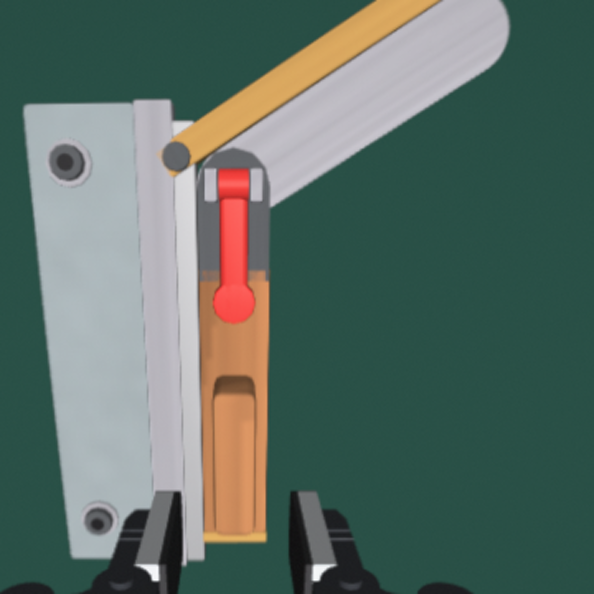

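>>> jog_arm(deltas=[[[-0.3,0,0,0,0.3],[-0.7,0,-0.1,0,0.3],[-0.8,0,-0.5,0,0.3],[-0.8,0,-0.8,0,0.3],[-0.8,0,-0.8,0,0.3],[-0.8,0,-0.8,0,0.3],[-0.8,0,-0.8,0,0.3],[-0.8,0,-0.8,0,0.3]]])

```text
time_s: 38.05
tool_pos: [0.6149, -0.1955, 0.1169]
tool_rot: [-0.5, 0.5, 0.5, 0.5]
ft_force: [-0.6, -0.1, 0.4]
opening: 0.349
```

```bash
python3 m.py w28; python3 - <<'E'
import cv2
im=cv2.imread("pics/w28.png")
a=cv2.resize(im[60:240,270:490],None,fx=3.3,fy=3.3,interpolation=cv2.INTER_CUBIC)
cv2.imwrite("pics/w28a.png",a)
E
```

```text
t 38.05 pos [ 0.6149 -0.1955  0.1169] F [-0.65 -0.08  0.37] M [ 0.03 -0.04 -0.  ] op 0.349
toolx [-0.  0. -1.] y [-1.e+00  2.e-04  2.e-04] z [2.e-04 1.e+00 1.e-04] yaw_y 179.99 q6 0.07
bevel_grip 0.89 [321.4 300.8] [ 0.6153 -0.158   0.025 ]
```

View pics/w28.png

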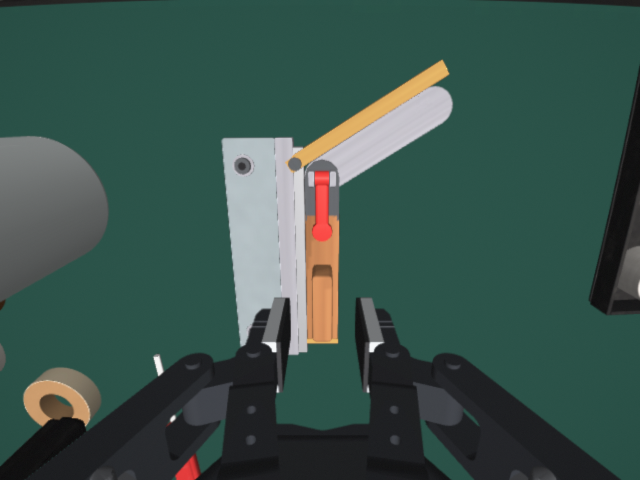

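View pics/w28a.png

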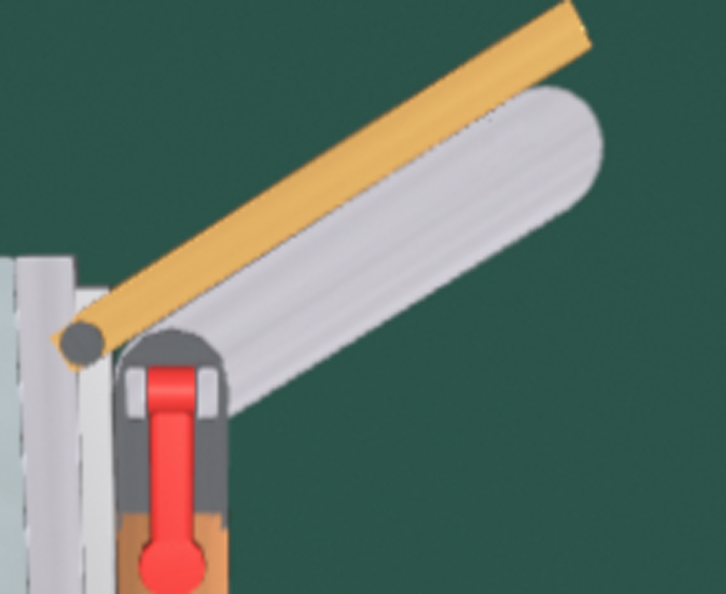

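```bash
python3 -c "
from h import *
st(); print(hand_in()); "
```

```text
t 38.2 pos [ 0.615  -0.1956  0.117 ] F [-0.32  0.49 -0.55] M [ 0.   -0.03 -0.02] op 0.348
toolx [ 0.  0. -1.] y [-1.e+00  3.e-04 -1.e-04] z [3.e-04 1.e+00 0.e+00] yaw_y 179.98 q6 0.07
the job is handed in; nothing more can be done
None
```

The bracket's corner angle is copied to the brass fence, and the gauge is left lying seated at the fixture. I handed the job in at about 38 s and got no verdict.

- **Setting at the bracket:** I kept the stock pressed flush on the rail and slid the unlocked gauge into the corner. I stopped when the tool barely moved and the push rose from about 10 to 12 N. I then eased off, released the gauge and pressed the red lever down until it met its stop at about 15.5 N. The gauge did not visibly move.
- **Setting at the fixture:** I carried the locked gauge over, pressed its stock on that rail and slid it in until the fence lay flush along the blade. The push was about 5 N at the end. I then unloaded, released and lifted clear.

**Last checks:**
- **Angle kept:** the blade measured about 121.9 to 122.0° from the rail both at the bracket and at the fixture.
- **Fence flush:** in the wrist picture the fence edge and blade differed by 0.08°, against 0.09° for the seated fit at the bracket. The gap along the blade was nearly even (2.4 to 2.3 pixels), with a very slight taper that I left alone so as not to push the fence too far. I measured this before releasing the gauge. After release I only looked at the pictures, which show the blade still flush on the fence, the stock on the rail and the lever down.
- **Disagreements:** the top camera's positions differed from the wrist camera's by a few millimetres (up to about 10 mm on one network estimate), so I relied on the wrist camera and the force readings.
- **Brief peak:** the first slide along the fixture rail reached about 12 N, mostly from pressing too hard. I reduced the pressure before the final approach.

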